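# Stand the fallen handles up and knock their pins home

### The arm

A 7-joint arm with a two-finger parallel gripper is mounted at the origin on the work surface. World frame = base frame: x ahead of the robot, y to its left, z up, the work surface at z = 0. Lengths are in m, angles in rad, forces in N, time in s.
With the tool pointing down it reaches from about 0.4 to 0.85 m from the base axis. Payload 10.4 kg.
Tool frame: the origin (TCP) lies between the finger pads; the fingertips stand manip.tip_extent ahead of it and the grasp point (between the pads) lies 6 mm ahead of it (manip.tip_extent is the distance from the TCP to the fingertips, in m); z points along the fingers, y is the line along which they close (so a half turn about z gives the same grasp; the last joint's range is limited). The gripper opens to 85 mm and grips with 20 to 120 N. Pads are 22 mm wide; open, the fingers measure 114 mm over their backs; the gripper's body (76 mm by 85 mm) begins 54 mm behind the grasp point. The pads swing forward as they close: fully open they stand 13 mm farther back than shut.
Start: joints at [1.111, 0.332, -0.065, 1.46, 0.022, 1.35, -0.088], TCP at [0.264, -0.566, 0.256] pointing down, gripper open.
Joint ranges: [-2.6, 2.6], [-0.5, 2.12], [-1.47, 1.34], [0.16, 2.42], [-1.27, 4.41], [0.06, 2.06], [-2.6, 2.6]. Speed limits (rad/s): [2.22, 2.22, 2.79, 2.79, 3.14, 3.14, 3.14].

### API

Orientations are given as a unit quaternion [x, y, z, w].
In Python, from workcell import get_obs, optics, workorder, manip gives the robot as it stands.
- The arm moves only by the tool jog_arm, never from a script. Its argument "increments" is a list of rows, each a list of 7 numbers: the shift along the tool's x, y, z in m, then the turn, a rotation vector about the tool's x, y, z in rad, then the opening, from -1 (shut) to 1 (fully open). A call has 1 to 5 rows; each row is the pose to reach, as a shift and turn from the pose commanded when the call began, along the tool's axes at that moment; what a row does not reach only later rows make up. A row lasts 1/12 s, in which the tool goes at most 41.7 mm and 7.16 degrees, less where a joint would pass 70% of its speed; a pose out of reach is approached as far as the arm can. A call with a gripper value outside its range is refused whole. The fingers move at their own pace and stop on an object; "grip_force" is the grip in N (left out, the last holds). Time passes only in rows, so rows that repeat a pose let the fingers close. It gives the time, the measured TCP pose, the force, the opening and the grip force at its end, in the units of the state.
- get_obs(): the state, without advancing time (a new reading comes with each control period).
- optics.camera(name): name is "scene" or "top" or "wrist"; returns a dict with "color" (400x640x3 uint8, red, green, blue), "depth" (400x640 float32, m along the optical axis (not along the pixel's ray), 0 where there is no reading), "K" (3x3 intrinsics, pixels), "R" (3x3) and "t" (3): a world point X has camera coordinates R X + t. Camera axes: x right, y down, z forward; pixel columns grow to the right and rows downward; lengths in m; the calibration is good to about 2 mm. A picture is of the moment at which its call begins.
- workorder.hand_in(): hands the job in; it is judged then, once.
The state is a dict: "clock": time; "joint_pos": joint angles; "joint_velocities": joint speeds; "tau": joint torques, N m; "position": TCP position; "ee_rot": TCP orientation; "ft_force": force on the tool from outside, world axes, zero at the start; "torque": the same for the moment, N m; "grip_width": opening from 0.0 (shut) to 1.0 (fully open); "grasp_force": force on a finger pad.
Only numpy, scipy, OpenCV 4.12 (cv2) and the standard library are available. Lean on these libraries where they do the work, as an engineer would, in place of code of your own. Each camera call takes 0.05 s, during which the arm holds its last target. There are 200 camera calls.

### The job

Two or three tool handles have toppled over on the knifemaker's bench: first stand every one of them upright on its butt, pin upward, on the dark steel plate and let go. Then take the mallet and with its head knock each handle's pin fully home (never push a pin any other way), leaving the handles standing on the plate, and finally put the mallet back on the rubber mat; leave the jar, the knife and the oilstone alone.

Things in the scene. Friction and masses are not known exactly. Their poses are not given: they have to be found in the camera images.
- handle_a: square tool handle, dark brown wood: block 44 x 44 mm, 80 mm tall, 250 g, its lowest 22 mm a heavy steel butt cap (centre of mass about 25 mm from the butt); on its other end a brass ferrule 30 mm across, 12 mm tall, and a sprung steel pin. Starts lying on its side. Origin: centre of the flat butt (foot) end; z runs from the butt to the pin. May be absent.
- pin_a (a joint): steel pin of handle_a: how far it has been driven into the ferrule, 0 = standing proud, 0.012 m = home, its head on the ferrule. It needs about 5 N and stays where it is driven.
- pin_a_head (a point): centre of the top of the steel pin's head (18 mm across, 5 mm thick) on handle_a; it lies on the handle's z axis, 109 mm from the butt when proud, 97 mm when home
- handle_b: square tool handle, pale wood: block 44 x 44 mm, 80 mm tall, 250 g, its lowest 22 mm a heavy steel butt cap (centre of mass about 25 mm from the butt); on its other end a brass ferrule 30 mm across, 12 mm tall, and a sprung steel pin. Starts lying on its side. Origin: centre of the flat butt (foot) end; z runs from the butt to the pin. May be absent.
- pin_b (a joint): steel pin of handle_b: how far it has been driven into the ferrule, 0 = standing proud, 0.012 m = home, its head on the ferrule. It needs about 5 N and stays where it is driven.
- pin_b_head (a point): centre of the top of the steel pin's head (18 mm across, 5 mm thick) on handle_b; it lies on the handle's z axis, 109 mm from the butt when proud, 97 mm when home
- handle_c: square tool handle, red lacquered wood: block 44 x 44 mm, 80 mm tall, 250 g, its lowest 22 mm a heavy steel butt cap (centre of mass about 25 mm from the butt); on its other end a brass ferrule 30 mm across, 12 mm tall, and a sprung steel pin. Starts lying on its side. Origin: centre of the flat butt (foot) end; z runs from the butt to the pin. May be absent.
- pin_c (a joint): steel pin of handle_c: how far it has been driven into the ferrule, 0 = standing proud, 0.012 m = home, its head on the ferrule. It needs about 5 N and stays where it is driven.
- pin_c_head (a point): centre of the top of the steel pin's head (18 mm across, 5 mm thick) on handle_c; it lies on the handle's z axis, 109 mm from the butt when proud, 97 mm when home
- mallet: small mallet, 300 g: round yellow head 44 mm across and 66 mm tall with a steel band, standing on one striking face; wooden grip 20 mm wide and 24 mm tall that leaves the head level at mid-height (33 mm) and runs to -x, ending 145 mm from the head's axis. Origin: centre of the lower striking face; z up the head's axis. It balances about 20 mm from the head's axis.
- mallet_grip (a point): point in the middle of the mallet's grip, 55 mm from the head's axis and 33 mm above the lower striking face
- mallet_head (a point): middle of the mallet's head
- plate: dark steel bench plate, fixed, 260 mm (x) by 150 mm (y), 12 mm thick; origin: centre of its underside
- mat: black rubber mat, fixed, 240 mm (x) by 130 mm (y), 3 mm thick, on which the mallet stands; origin: centre of its underside
- wax_jar: jar with a green cap, 60 mm across, 65 mm tall; leave alone. Origin: centre of its underside
- knife: finished kitchen knife, about 280 mm long, lying along its x; leave alone. Origin on the table under the root of the blade
- oilstone: grey oilstone in a wooden tray, 180 x 60 mm, 32 mm tall; leave alone. Origin: centre of its underside

How it is judged:
By the outcome, as a careful person would: the job done as asked, in the order asked, and still so for the second after the job is handed in, with the robot touching nothing.
Of handle_a, handle_b, handle_c only 2 to 3 are there at a start; the rules pass over those that are not, and their reading is None.
At some moment in a run one of handle_a, handle_b, handle_c, mallet may be knocked a few centimetres aside while the robot is not near it.
It also fails if it takes over 210 s, if anything falls off the work surface, if the arm or the gripper's body presses on something with over 40 N, if the wrist force passes 120 N, or if a joint passes its speed limit or range.

## Working session

There is one attempt and no reset: what is moved stays moved. The work goes in short steps, Python scripts to look and compute and a tool call to move; the robot and the scene stay as the last step left them, time stands still between calls to the robot, and variables do not carry over. Pictures are saved under pics/ and viewed, at most 14 in all, crops included, and the job is handed in when it is done.

Besides the shell and the picture viewer there is one more tool, called as a command line: name --pt "numbers of a row" for each row, then --argument value for the rest. jog_arm: Moves the arm, as the interface text tells. Its arguments: {"type":"object","properties":{"increments":{"type":"array"},"grip_force":{"type":"number"}},"required":["increments"]}

```bash
mkdir -p pics; ls; python3 - <<'E'
from workcell import get_obs, optics, workorder, manip
import cv2,numpy as np
o=get_obs(); print(o, manip.tip_extent)
for n in("scene","top"):
    c=optics.camera(n); np.savez(f"/tmp/{n}.npz",**c); cv2.imwrite(f"pics/{n}0.png",c["color"][...,::-1]); print(n,c["K"].round(1).tolist(),c["R"].round(3).tolist(),c["t"].round(3).tolist())
E
```

```text
pics
{'clock': 0.0, 'joint_pos': array([ 1.11141312,  0.33287957, -0.06470247,  1.46095208,  0.02159548,
        1.34990267, -0.08849809]), 'joint_velocities': array([-3.12604106e-06, -1.11706961e-03, -9.34471247e-04,  1.14694917e-04,
       -9.26952525e-04,  3.32107608e-04, -5.16318509e-06]), 'tau': array([-8.90526953e-04, -6.25444150e+01,  4.89601213e-02, -3.91609454e+01,
        1.62502105e-02,  9.89945547e-03, -8.83981869e-06]), 'position': array([ 0.26424422, -0.56601024,  0.25550597]), 'ee_rot': array([ 9.76244281e-01,  2.16671598e-01, -1.86991976e-04, -6.98559845e-04]), 'ft_force': array([0.255211  , 0.66012983, 0.29602849]), 'torque': array([ 0.06120476,  0.00029548, -0.01022384]), 'grasp_force': 0.0, 'grip_width': 0.999500503086542} 0.025
scene [[362.7, 0.0, 326.7], [0.0, 362.7, 197.1], [0.0, 0.0, 1.0]] [[0.417, 0.909, 0.017], [0.589, -0.256, -0.766], [-0.692, 0.329, -0.642]] [-0.307, -0.257, 1.667]
top [[470.6, 0.0, 315.0], [0.0, 470.6, 201.4], [0.0, 0.0, 1.0]] [[-0.014, -1.0, -0.004], [-0.984, 0.015, -0.175], [0.175, 0.002, -0.985]] [0.091, 0.557, 1.497]
```

View pics/top0.png

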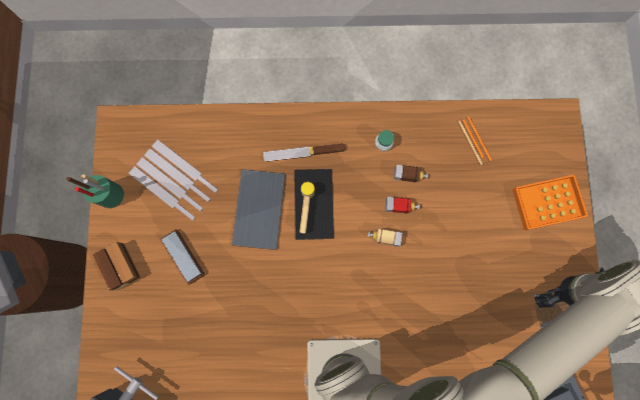

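View pics/scene0.png

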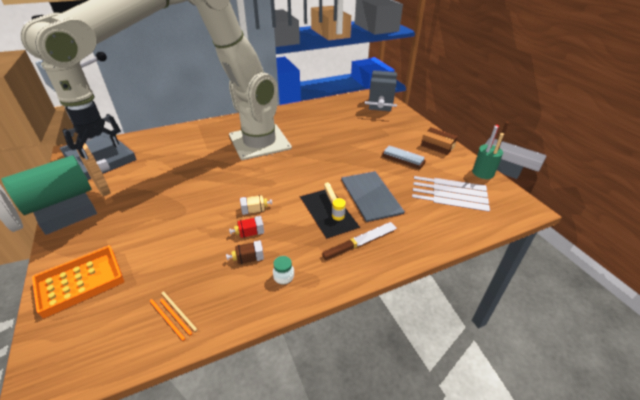

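The top view shows brown (410,173) and red (402,205) with their pins to the right, and pale (388,237) with its pin to the left. The mallet head is at (308,188) with its grip running down to (304,232), and the plate is around (260,209). The jar is at (386,140) and the knife at (305,152). Next I'll measure from the depth images.

```bash
cat > h.py <<'E'
from workcell import get_obs, optics, workorder, manip
import cv2,numpy as np
from scipy.spatial.transform import Rotation as Ro
def cloud(n,c=None):
    c=c or optics.camera(n); K,R,t,d=c["K"],c["R"],c["t"],c["depth"]
    v,u=np.mgrid[:400,:640]; P=np.stack([(u-K[0,2])/K[0,0]*d,(v-K[1,2])/K[1,1]*d,d],-1)
    X=(P-t)@R; X[d==0]=np.nan
    return X,c["color"]
def comps(X,col,lo,hi,reg,minpx=25):
    "blobs of cloud points with lo<z<hi inside reg=(x0,x1,y0,y1)"
    m=(X[...,2]>lo)&(X[...,2]<hi)&(X[...,0]>reg[0])&(X[...,0]<reg[1])&(X[...,1]>reg[2])&(X[...,1]<reg[3])
    n,L=cv2.connectedComponents(m.astype(np.uint8))
    out=[]
    for i in range(1,n):
        k=L==i
        if k.sum()<minpx: continue
        p=X[k]; r=cv2.minAreaRect((p[:,:2]*1000).astype(np.float32))
        out.append((k.sum(),p.mean(0).round(4),r,np.median(col[k],0).astype(int)))
        print(k.sum(),"mean",p.mean(0).round(3),"zmed %.4f"%np.median(p[:,2]),"rect c",np.round(r[0],1),"sz",np.round(r[1],1),"ang %.1f"%r[2],"rgb",out[-1][3])
    return out
def plan(wps,start=None,dmax=.036,amax=6.5):
    "wps: list of (pos, Rotation); prints rows relative to start of each call (5 rows per call)"
    o=get_obs(); p0=np.array(o["position"]);R0=Ro.from_quat(o["ee_rot"])
    if start: p0,R0=start
    for p,R in wps:
        p=np.array(p); dr=(R0.inv()*R).as_rotvec(); n=max(1,int(np.ceil(max(np.linalg.norm(p-p0)/dmax,np.degrees(np.linalg.norm(dr))/amax))))
        print("-- rows",n,"pos",p.round(3)); cp,cR=p0,R0
        for a in range(0,n,5):
            b=min(a+5,n); q=p0+(p-p0)*b/n; Q=R0*Ro.from_rotvec(dr*b/n)
            print(b-a,"rows -> ",np.r_[cR.inv().apply(q-cp),(cR.inv()*Q).as_rotvec()].round(4).tolist()); cp,cR=q,Q
        p0,R0=p,R
E
python3 - <<'E'
from h import *
X,col=cloud("top",dict(np.load("/tmp/top.npz")))
reg=(.25,.9,-.4,.5)
print("table z",np.nanmedian(X[250:300,210:290,2]))
print("handles");comps(X,col,.036,.06,reg,15)
print("all >8mm");comps(X,col,.008,.2,reg,25)
print("low 20-60");comps(X,col,.012,.06,(.4,.75,-.3,0),15)
print("mallet"); comps(X,col,.055,.08,reg,10)
# dark mat
g=col.max(-1)<45; m=g&(X[...,0]>.35)&(X[...,0]<.75)&(X[...,1]>0)&(X[...,1]<.2); p=X[m]; r=cv2.minAreaRect((p[:,:2]*1000).astype(np.float32)); print("mat",r,np.median(p[:,2]))
E
```

```text
table z 0.0009233845912625285
handles
52 mean [ 0.75  -0.149  0.044] zmed 0.0423 rect c [ 752.1 -152.2] sz [55.4 23.3] ang 72.0 rgb [144 152 148]
326 mean [ 0.653 -0.228  0.044] zmed 0.0440 rect c [ 652.5 -233.2] sz [92.  45.7] ang 80.9 rgb [107  68  47]
247 mean [0.52  0.116 0.049] zmed 0.0486 rect c [523.6 110.4] sz [ 39.6 138.6] ang 86.3 rgb [225 188 134]
334 mean [ 0.546 -0.194  0.045] zmed 0.0448 rect c [ 545.5 -198.2] sz [89.4 44.1] ang 85.0 rgb [182  47  42]
331 mean [ 0.438 -0.157  0.045] zmed 0.0448 rect c [ 438.2 -156.4] sz [81.8 43.2] ang 79.7 rgb [207 185 142]
all >8mm
304 mean [ 0.762 -0.154  0.054] zmed 0.0627 rect c [ 772.3 -155.7] sz [58.2 68.5] ang 87.1 rgb [ 77 130 104]
710 mean [0.736 0.123 0.017] zmed 0.0163 rect c [738.7 119. ] sz [ 38.5 280.1] ang 6.9 rgb [178 170 172]
424 mean [ 0.65  -0.231  0.039] zmed 0.0426 rect c [ 651.1 -241.5] sz [108.9  45.8] ang 81.2 rgb [108  69  47]
3146 mean [0.54  0.272 0.014] zmed 0.0133 rect c [542.5 273.2] sz [154.2 263.9] ang 84.0 rgb [ 96  99 104]
430 mean [0.548 0.112 0.052] zmed 0.0509 rect c [544.4 108.2] sz [ 46.5 181.1] a
[... 552 characters left out ...]
g 12.4 rgb [96 61 42]
415 mean [ 0.65  -0.231  0.04 ] zmed 0.0428 rect c [ 651.1 -241.5] sz [108.9  45.8] ang 81.2 rgb [108  69  47]
413 mean [ 0.544 -0.198  0.041] zmed 0.0436 rect c [ 544.7 -207.9] sz [108.9  44.1] ang 84.8 rgb [178  48  43]
408 mean [ 0.438 -0.149  0.042] zmed 0.0436 rect c [ 440.4 -142.8] sz [109.3  44. ] ang 79.7 rgb [196 178 139]
mallet
198 mean [ 0.767 -0.156  0.065] zmed 0.0656 rect c [ 768.1 -157. ] sz [50.7 52.2] ang 76.3 rgb [ 75 129 103]
141 mean [0.598 0.106 0.069] zmed 0.0699 rect c [598.5 105.6] sz [39.2 41.2] ang 89.1 rgb [236 211  56]
mat ((570.1195068359375, 89.32647705078125), (215.6426544189453, 121.75364685058594), 1.252928614616394) 0.003932298728115565
```

```bash
python3 - <<'E'
import cv2
a=cv2.imread("pics/top0.png")[130:260,225:445]; cv2.imwrite("pics/top0c.png",cv2.resize(a,None,fx=3.6,fy=3.6,interpolation=cv2.INTER_CUBIC))
E
```

```text
(no output)
```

View pics/top0c.png

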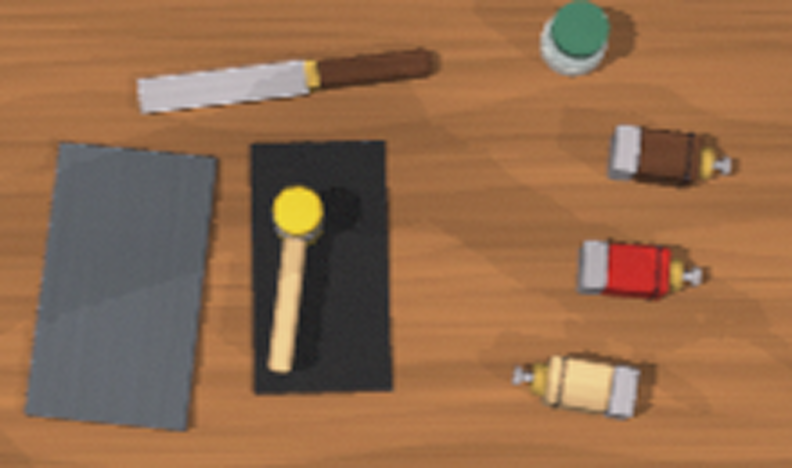

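The crop shows the knife, jar and mallet clear of my path. All three handle pins and butts are where the depth blobs put them: block top at 44 mm, rectangles 109 x 44 mm as specified. I'll take red first.

```bash
cat >> h.py <<'E'
def down(adeg):
    a=np.radians(adeg); return Ro.from_matrix(np.array([[np.cos(a),np.sin(a),0],[np.sin(a),-np.cos(a),0],[0,0,-1]]))
E
python3 - <<'E'
from h import *
plan([([.544,-.211,.14],down(84.8)),([.544,-.211,.030],down(84.8))])
E
```

```text
-- rows 13 pos [ 0.544 -0.211  0.14 ]
5 rows ->  [0.1553, -0.0782, 0.0446, -0.0004, -0.0002, -0.4012]
5 rows ->  [0.1735, -0.0113, 0.0445, -0.0004, -0.0002, -0.4012]
3 rows ->  [0.0985, 0.0344, 0.0267, -0.0003, -0.0001, -0.2407]
-- rows 4 pos [ 0.544 -0.211  0.03 ]
4 rows ->  [0.0, 0.0, 0.11, 0.0, 0.0, 0.0]
```

jog_arm --pt "0.155 -0.078 0.045 0 0 -0.401 1" --pt "0.155 -0.078 0.045 0 0 -0.401 1" --pt "0.155 -0.078 0.045 0 0 -0.401 1" --pt "0.155 -0.078 0.045 0 0 -0.401 1" --pt "0.155 -0.078 0.045 0 0 -0.401 1"

```text
clock: 0.52
position: [0.376, -0.4238, 0.2096]
ee_rot: [0.912, 0.411, 0.001, -0.002]
ft_force: [1.8, 0.1, 0.6]
grip_width: 0.996
grasp_force: 0.0
```

jog_arm --pt "0.173 -0.011 0.045 0 0 -0.401 1" --pt "0.173 -0.011 0.045 0 0 -0.401 1" --pt "0.173 -0.011 0.045 0 0 -0.401 1" --pt "0.173 -0.011 0.045 0 0 -0.401 1" --pt "0.173 -0.011 0.045 0 0 -0.401 1"

```text
clock: 0.93
position: [0.4825, -0.2875, 0.1647]
ee_rot: [0.812, 0.584, 0.001, -0.002]
ft_force: [0.5, 1.1, 0.1]
grip_width: 0.998
grasp_force: 0.0
```

jog_arm --pt "0.099 0.034 0.027 0 0 -0.241 1" --pt "0.099 0.034 0.027 0 0 -0.241 1" --pt "0.099 0.034 0.027 0 0 -0.241 1" --pt "0.099 0.034 0.027 0 0 -0.241 1" --pt "0.099 0.034 0.027 0 0 -0.241 1"

```text
clock: 1.35
position: [0.5442, -0.2101, 0.1386]
ee_rot: [0.738, 0.675, -0.0, -0.001]
ft_force: [0.3, -0.7, 1.2]
grip_width: 0.999
grasp_force: 0.0
```

```bash
python3 - <<'E'
from h import *
X,col=cloud("top"); comps(X,col,.012,.06,(.4,.7,-.3,0),100)
o=get_obs();print(o["joint_pos"].round(2),o["position"],o["clock"])
plan([([.544,-.211,.030],down(84.8))])
E
```

```text
239 mean [ 0.654 -0.211  0.041] zmed 0.0436 rect c [ 654.4 -216.2] sz [58.4 44.7] ang 82.7 rgb [109  70  51]
312 mean [ 0.545 -0.186  0.042] zmed 0.0437 rect c [ 546.6 -189.1] sz [72.1 44.9] ang 83.8 rgb [194  50  44]
411 mean [ 0.438 -0.15   0.042] zmed 0.0434 rect c [ 441.1 -142.7] sz [109.2  44.4] ang 79.2 rgb [197 179 140]
[ 0.66  0.37 -0.44  1.69  0.17  1.12  0.07] [ 0.54359889 -0.21185971  0.13890559] 1.4
-- rows 4 pos [ 0.544 -0.211  0.03 ]
4 rows ->  [0.0009, 0.0004, 0.1089, -0.001, 0.0001, -0.0006]
```

jog_arm --pt "0 0 0.109 0 0 0 1" --pt "0 0 0.109 0 0 0 1" --pt "0 0 0.109 0 0 0 1" --pt "0 0 0.109 0 0 0 1" --pt "0 0 0.109 0 0 0 1"

```text
clock: 1.82
position: [0.5427, -0.2129, 0.03]
ee_rot: [0.739, 0.673, -0.001, -0.001]
ft_force: [1.7, 0.4, 0.8]
grip_width: 1.002
grasp_force: 0.0
```

jog_arm --pt "0 0 0 0 0 0 -0.2" --pt "0 0 0 0 0 0 -0.4" --pt "0 0 0 0 0 0 -0.6" --pt "0 0 0 0 0 0 -1" --pt "0 0 0 0 0 0 -1" --grip_force 60

```text
clock: 2.23
position: [0.5451, -0.2123, 0.0324]
ee_rot: [0.739, 0.674, 0.001, 0.002]
ft_force: [-2.0, -0.5, 8.5]
grip_width: 0.505
grasp_force: 61.7
```

jog_arm --pt "0 0 0 0 0 0 -1" --pt "0 0 0 0 0 0 -1" --pt "0 0 -0.05 0 0 0 -1" --pt "0 0 -0.1 0 0 0 -1" --pt "0 0 -0.1 0 0 0 -1"

```text
clock: 2.65
position: [0.5459, -0.212, 0.1362]
ee_rot: [0.738, 0.674, 0.001, 0.003]
ft_force: [1.9, 0.0, -1.2]
grip_width: 0.509
grasp_force: 63.1
```

```bash
python3 - <<'E'
from h import *
s=down(84.8)
plan([([.545,-.212,.23],s),([.542,.30,.23],s),([.542,.30,.23],s*Ro.from_rotvec([0,-np.radians(65),0]))])
E
```

```text
-- rows 3 pos [ 0.545 -0.212  0.23 ]
3 rows ->  [-0.0002, -0.0003, -0.0938, 0.0062, 0.0018, 0.0]
-- rows 15 pos [0.542 0.3   0.23 ]
5 rows ->  [0.1699, -0.0165, 0.0, 0.0, 0.0, 0.0]
5 rows ->  [0.1699, -0.0165, 0.0, 0.0, 0.0, 0.0]
5 rows ->  [0.1699, -0.0165, 0.0, 0.0, 0.0, 0.0]
-- rows 11 pos [0.542 0.3   0.23 ]
5 rows ->  [0.0, 0.0, 0.0, 0.0, -0.5157, -0.0]
5 rows ->  [0.0, 0.0, 0.0, 0.0, -0.5157, 0.0]
1 rows ->  [0.0, 0.0, 0.0, 0.0, -0.1031, 0.0]
```

jog_arm --pt "0 0 -0.03 0 0 0 -1" --pt "0 0 -0.06 0 0 0 -1" --pt "0 0 -0.094 0 0 0 -1" --pt "0.03 -0.003 -0.094 0 0 0 -1" --pt "0.06 -0.006 -0.094 0 0 0 -1"

```text
clock: 3.07
position: [0.544, -0.1526, 0.2271]
ee_rot: [0.74, 0.673, 0.001, 0.002]
ft_force: [-0.3, 1.4, -4.4]
grip_width: 0.507
grasp_force: 63.0
```

jog_arm --pt "0.035 -0.003 0 0 0 0 -1" --pt "0.07 -0.006 0 0 0 0 -1" --pt "0.105 -0.009 0 0 0 0 -1" --pt "0.14 -0.012 0 0 0 0 -1" --pt "0.17 -0.016 0 0 0 0 -1"

```text
clock: 3.48
position: [0.5425, 0.022, 0.225]
ee_rot: [0.738, 0.675, 0.0, 0.0]
ft_force: [0.8, -0.4, -1.9]
grip_width: 0.503
grasp_force: 63.0
```

jog_arm --pt "0.035 -0.003 0 0 0 0 -1" --pt "0.07 -0.006 0 0 0 0 -1" --pt "0.105 -0.009 0 0 0 0 -1" --pt "0.14 -0.012 0 0 0 0 -1" --pt "0.17 -0.016 0 0 0 0 -1"

```text
clock: 3.9
position: [0.5419, 0.1925, 0.2249]
ee_rot: [0.738, 0.675, 0.0, 0.0]
ft_force: [1.2, -0.3, -2.9]
grip_width: 0.509
grasp_force: 63.0
```

jog_arm --pt "0.035 -0.003 0 0 0 0 -1" --pt "0.07 -0.006 0 0 0 0 -1" --pt "0.11 -0.011 0 0 0 0 -1" --pt "0.11 -0.011 0 0 0 0 -1" --pt "0.11 -0.011 0 0 0 0 -1"

```text
clock: 4.32
position: [0.5398, 0.304, 0.2245]
ee_rot: [0.737, 0.676, 0.0, -0.001]
ft_force: [0.7, -0.9, -1.9]
grip_width: 0.507
grasp_force: 62.9
```

jog_arm --pt "0 0 0 0 -0.1 0 -1" --pt "0 0 0 0 -0.2 0 -1" --pt "0 0 0 0 -0.3 0 -1" --pt "0 0 0 0 -0.4 0 -1" --pt "0 0 0 0 -0.5 0 -1"

```text
clock: 4.73
position: [0.542, 0.2998, 0.2255]
ee_rot: [0.716, 0.652, -0.184, 0.169]
ft_force: [0.9, 0.4, -2.7]
grip_width: 0.506
grasp_force: 62.8
```

```bash
python3 - <<'E'
from h import *
o=get_obs();print(o["joint_pos"].round(2),o["position"],o["clock"])
E
```

```text
[-0.39  0.64 -0.58  1.24  0.6   1.79 -1.04] [0.54202555 0.29982173 0.22550633] 4.7333
```

jog_arm --pt "0 0 0 0 -0.1 0 -1" --pt "0 0 0 0 -0.2 0 -1" --pt "0 0 0 0 -0.3 0 -1" --pt "0 0 0 0 -0.4 0 -1" --pt "0 0 0 0 -0.5 0 -1"

```text
clock: 5.15
position: [0.5416, 0.3002, 0.22]
ee_rot: [0.655, 0.6, -0.341, 0.308]
ft_force: [-0.6, -0.5, -5.4]
grip_width: 0.507
grasp_force: 62.9
```

jog_arm --pt "0 0 0 0 -0.1 0 -1" --pt "0 0 0 0 -0.2 0 -1" --pt "0 0 0 0 -0.3 0 -1" --pt "0 0 0 0 -0.4 0 -1" --pt "0 0 0 0 -0.4 0 -1"

```text
clock: 5.57
position: [0.5436, 0.2943, 0.2149]
ee_rot: [0.594, 0.545, -0.445, 0.39]
ft_force: [1.6, -1.0, -6.4]
grip_width: 0.505
grasp_force: 63.0
```

```bash
python3 - <<'E'
from h import *
o=get_obs();print(o["joint_pos"].round(2),o["position"],o["clock"]); R=Ro.from_quat(o["ee_rot"]).as_matrix();print(R.round(3))
c=optics.camera("scene");cv2.imwrite("pics/s1.png",c["color"][...,::-1])
E
```

```text
[-1.17  1.09  0.67  1.    0.36  2.06 -0.58] [0.54359637 0.29433977 0.21494912] 5.5667
[[ 0.01   0.995 -0.103]
 [ 0.3   -0.101 -0.949]
 [-0.954 -0.022 -0.299]]
```

View pics/s1.png

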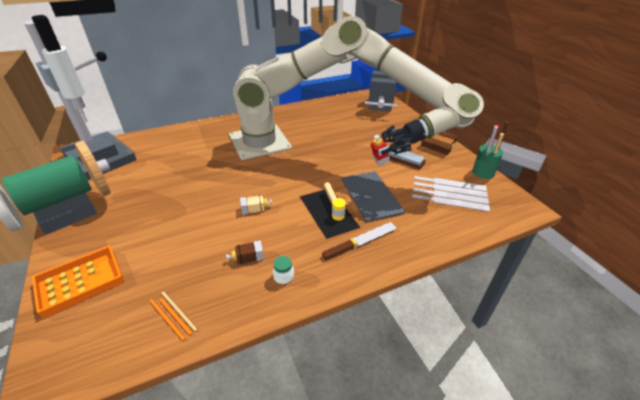

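The arm reached a 73° tilt, with red nearly upright at image (380,147). The plate below at (370,195) is clear, and brown and pale haven't moved. Now I'll lower it in two stages.

jog_arm --pt "0.019 0.001 0.014 0 0 0 -1" --pt "0.038 0.002 0.028 0 0 0 -1" --pt "0.057 0.004 0.043 0 0 0 -1" --pt "0.076 0.005 0.057 0 0 0 -1" --pt "0.076 0.005 0.057 0 0 0 -1"

```text
clock: 6.03
position: [0.542, 0.2603, 0.1199]
ee_rot: [0.593, 0.545, -0.448, 0.388]
ft_force: [-0.6, -0.6, -3.5]
grip_width: 0.503
grasp_force: 63.0
```

```bash
cat >> h.py <<'E'
def butt(s,target,g=.058,top=.013):
    "s=+1 if x_tool=+u else -1; prints handle state and shift (tool axes) to put settled butt at target xy with lowest corner on plate"
    o=get_obs();p=o["position"];R=Ro.from_quat(o["ee_rot"]).as_matrix();u=s*R[:,0];z=R[:,2]
    b=p+.006*z-g*u; zz=z if z[2]<0 else -z
    c=b+.022*zz; h=np.r_[zz[:2],0]; h/=np.linalg.norm(h); f=c-.022*h
    d=np.r_[np.array(target)-f[:2],top-c[2]]
    print("t",o["clock"],"j",o["joint_pos"].round(2),"tilt from vertical %.1f"%np.degrees(np.arccos(u[2])),"u",u.round(3),"butt",b.round(3),"corner",c.round(3),"settled",f.round(3))
    print("world shift",d.round(4),"tool shift",(R.T@d).round(4),"up10cm in tool",(R.T@[0,0,.1]).round(4))
E
python3 -c "
from h import *
butt(-1,(.542,.275))"
```

```text
t 6.0333 j [-1.15  1.15  0.62  1.11  0.32  1.92 -0.69] tilt from vertical 17.4 u [-0.004 -0.299  0.954] butt [0.542 0.272 0.063] corner [0.539 0.251 0.056] settled [0.542 0.273 0.056]
world shift [ 0.0002  0.0021 -0.0433] tool shift [0.0419 0.0012 0.0109] up10cm in tool [-0.0954 -0.0028 -0.0298]
```

jog_arm --pt "0 0 0 0 -0.1 0 -1" --pt "0 0 0 0 -0.2 0 -1" --pt "0 0 0 0 -0.25 0 -1" --pt "0 0 0 0 -0.25 0 -1"

```text
clock: 6.37
position: [0.5425, 0.263, 0.1223]
ee_rot: [0.532, 0.493, -0.517, 0.455]
ft_force: [-0.1, -0.8, -4.2]
grip_width: 0.51
grasp_force: 63.1
```

```bash
python3 -c "
from h import *
butt(-1,(.542,.275))"
```

```text
t 6.3667 j [-1.18  1.31  0.69  1.03  0.4   2.04 -0.61] tilt from vertical 3.3 u [ 0.021 -0.053  0.998] butt [0.541 0.26  0.064] corner [0.539 0.238 0.063] settled [0.541 0.26  0.063]
world shift [ 0.0013  0.0149 -0.05  ] tool shift [ 0.0507  0.001  -0.0124] up10cm in tool [-0.0998 -0.0026 -0.0051]
```

jog_arm --pt "0.015 0 -0.004 0 0 0 -1" --pt "0.03 0 -0.008 0 0 0 -1" --pt "0.04 0 -0.012 0 0 0 -1" --pt "0.045 0 -0.012 0 0 0 -1" --pt "0.048 0 -0.012 0 0 0 -1"

```text
clock: 6.78
position: [0.544, 0.2776, 0.0774]
ee_rot: [0.534, 0.493, -0.515, 0.455]
ft_force: [0.2, -0.4, -2.6]
grip_width: 0.511
grasp_force: 63.2
```

```bash
python3 -c "
from h import *
butt(-1,(.542,.275))
print(get_obs()['ft_force'])
c=optics.camera('scene');cv2.imwrite('pics/s2.png',cv2.resize(c['color'][90:270,290:530,::-1],None,fx=3,fy=3))"
```

```text
t 6.7833 j [-1.18  1.41  0.73  0.95  0.32  2.05 -0.62] tilt from vertical 3.5 u [ 0.016 -0.058  0.998] butt [0.542 0.275 0.019] corner [0.54  0.253 0.018] settled [0.542 0.275 0.018]
world shift [-0.0005 -0.0001 -0.0049] tool shift [ 0.0049 -0.0003  0.0004] up10cm in tool [-0.0998 -0.0021 -0.0056]
[ 0.2207366  -0.40482512 -2.62803458]
```

View pics/s2.png

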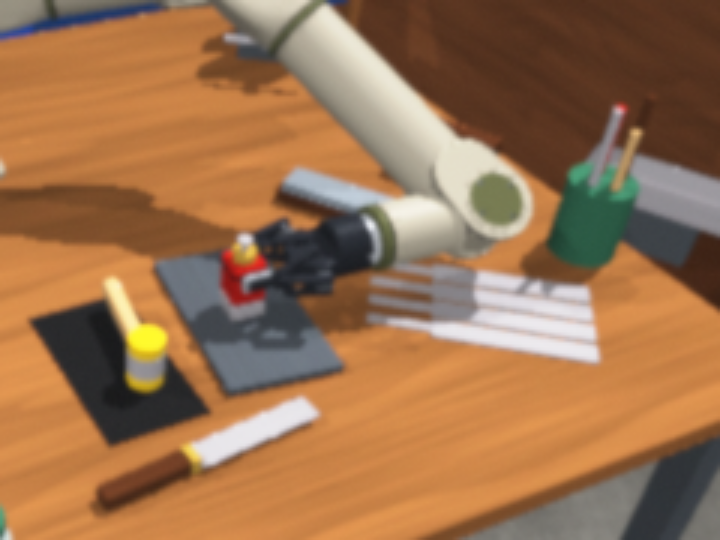

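The picture shows red upright and just above the plate, around (245,280), with the wrist clear of everything. I'll lower it the last 5 mm, release, and lift straight up.

jog_arm --pt "0.003 0 0 0 0 0 -1" --pt "0.005 0 0 0 0 0 -1" --pt "0.006 0 0 0 0 0 -1" --pt "0.006 0 0 0 0 0 -0.2" --pt "0.006 0 0 0 0 0 0.2"

```text
clock: 7.25
position: [0.5439, 0.2778, 0.0727]
ee_rot: [0.534, 0.492, -0.515, 0.456]
ft_force: [0.6, -0.5, -0.5]
grip_width: 0.596
grasp_force: 0.0
```

jog_arm --pt "0 0 0 0 0 0 0.4" --pt "0 0 0 0 0 0 0.8" --pt "0 0 0 0 0 0 0.8" --pt "-0.01 0 0 0 0 0 0.8" --pt "-0.03 0 0 0 0 0 0.8"

```text
clock: 7.67
position: [0.5435, 0.2753, 0.0994]
ee_rot: [0.532, 0.492, -0.517, 0.455]
ft_force: [0.7, -0.5, 0.5]
grip_width: 0.9
grasp_force: 0.0
```

jog_arm --pt "-0.03 0 0 0 0 0 0.8" --pt "-0.06 0 0 0 0 0 0.8" --pt "-0.09 0 0 0 0 0 0.8" --pt "-0.12 0 0 0 0 0 0.8" --pt "-0.15 0 0 0 0 0 0.8"

```text
clock: 8.08
position: [0.5463, 0.2674, 0.2528]
ee_rot: [0.533, 0.492, -0.516, 0.455]
ft_force: [1.3, -0.1, -0.6]
grip_width: 0.9
grasp_force: 0.0
```

```bash
python3 -c "
from h import *
o=get_obs();print(o['clock'],o['joint_pos'].round(2),o['position'].round(3),o['ee_rot'].round(3))
X,c=cloud('top')
comps(X,c,.02,.1,(.42,.7,-.3,0),100)
comps(X,c,.05,.16,(.42,.66,.06,.35),10)
"
```

```text
8.0833 [-1.28  1.24  0.97  1.05  0.38  2.05 -0.37] [0.546 0.267 0.253] [ 0.533  0.492 -0.516  0.455]
393 mean [ 0.651 -0.232  0.041] zmed 0.0433 rect c [ 652.  -241.4] sz [109.1  45.8] ang 81.0 rgb [110  70  48]
364 mean [ 0.441 -0.148  0.043] zmed 0.0437 rect c [ 441.2 -142.7] sz [108.2  44. ] ang 79.4 rgb [204 185 142]
152 mean [0.597 0.106 0.068] zmed 0.0688 rect c [597.7 105.7] sz [39.5 44.4] ang 87.6 rgb [240 224  60]
201 mean [0.539 0.264 0.095] zmed 0.0932 rect c [541.3 268.6] sz [44.3 45.1] ang 82.1 rgb [143  51  44]
22 mean [0.506 0.12  0.052] zmed 0.0508 rect c [506.5 120.6] sz [12.9 31.4] ang 80.0 rgb [237 208 148]
```

```bash
python3 - <<'E'
from h import *
plan([([.60,.0,.28],down(81)),([.651,-.245,.14],down(81))],dmax=.03)
E
```

```text
-- rows 14 pos [0.6  0.   0.28]
5 rows ->  [-0.0132, 0.0283, 0.0926, 0.0108, 0.5408, 0.0206]
5 rows ->  [-0.0583, 0.0299, 0.0725, 0.0108, 0.5408, 0.0206]
4 rows ->  [-0.0693, 0.0256, 0.0256, 0.0086, 0.4326, 0.0165]
-- rows 10 pos [ 0.651 -0.245  0.14 ]
5 rows ->  [-0.117, 0.0443, 0.07, 0.0, 0.0, 0.0]
5 rows ->  [-0.117, 0.0443, 0.07, 0.0, 0.0, 0.0]
```

jog_arm --pt "-0.003 0.006 0.018 0 0.108 0 1" --pt "-0.005 0.011 0.037 0 0.216 0 1" --pt "-0.008 0.017 0.056 0 0.324 0 1" --pt "-0.011 0.023 0.074 0.01 0.433 0.02 1" --pt "-0.013 0.028 0.093 0.011 0.541 0.021 1"

```text
clock: 8.55
position: [0.5653, 0.1714, 0.2586]
ee_rot: [0.661, 0.588, -0.35, 0.309]
ft_force: [0.1, 0.1, -0.0]
grip_width: 1.002
grasp_force: 0.0
```

jog_arm --pt "-0.012 0.006 0.015 0 0.108 0 1" --pt "-0.023 0.012 0.029 0 0.216 0 1" --pt "-0.035 0.018 0.043 0 0.324 0 1" --pt "-0.047 0.024 0.058 0.01 0.433 0.02 1" --pt "-0.058 0.03 0.073 0.011 0.541 0.021 1"

```text
clock: 8.97
position: [0.5842, 0.075, 0.266]
ee_rot: [0.738, 0.64, -0.16, 0.14]
ft_force: [-0.5, -0.4, 0.2]
grip_width: 1.003
grasp_force: 0.0
```

jog_arm --pt "-0.017 0.006 0.006 0 0.108 0 1" --pt "-0.035 0.013 0.013 0 0.216 0 1" --pt "-0.052 0.019 0.019 0 0.324 0 1" --pt "-0.069 0.026 0.026 0.009 0.433 0.016 1" --pt "-0.069 0.026 0.026 0.009 0.433 0.016 1"

```text
clock: 9.38
position: [0.5987, -0.0123, 0.2731]
ee_rot: [0.766, 0.643, 0.001, -0.002]
ft_force: [-1.0, -1.9, 1.2]
grip_width: 1.001
grasp_force: 0.0
```

```bash
python3 - <<'E'
from h import *
o=get_obs();print(o['clock'],o['joint_pos'].round(2),o['position'].round(3),o['ee_rot'].round(3))
plan([([.651,-.245,.14],down(81)),([.651,-.245,.03],down(81))],dmax=.03)
E
```

```text
9.3833 [-0.79  0.37  0.95  1.55 -0.31  1.38  0.01] [ 0.599 -0.012  0.273] [ 0.766  0.643  0.001 -0.002]
-- rows 10 pos [ 0.651 -0.245  0.14 ]
5 rows ->  [-0.1103, 0.0461, 0.0661, -0.001, -0.0016, -0.0088]
5 rows ->  [-0.1106, 0.0451, 0.0663, -0.001, -0.0016, -0.0088]
-- rows 4 pos [ 0.651 -0.245  0.03 ]
4 rows ->  [0.0, 0.0, 0.11, 0.0, 0.0, 0.0]
```

jog_arm --pt "-0.022 0.009 0.013 0 0 0 1" --pt "-0.044 0.018 0.026 0 0 0 1" --pt "-0.066 0.027 0.04 0 0 0 1" --pt "-0.088 0.037 0.053 0 0 -0.005 1" --pt "-0.11 0.046 0.066 0 0 -0.009 1"

```text
clock: 9.8
position: [0.627, -0.1177, 0.204]
ee_rot: [0.758, 0.653, -0.003, -0.001]
ft_force: [0.1, -0.4, 0.2]
grip_width: 1.0
grasp_force: 0.0
```

jog_arm --pt "-0.022 0.009 0.013 0 0 0 1" --pt "-0.044 0.018 0.026 0 0 0 1" --pt "-0.066 0.027 0.04 0 0 0 1" --pt "-0.111 0.045 0.066 0 0 -0.009 1" --pt "-0.111 0.045 0.066 0 0 -0.009 1"

```text
clock: 10.22
position: [0.6528, -0.238, 0.136]
ee_rot: [0.756, 0.655, -0.005, -0.002]
ft_force: [-0.9, -0.5, -0.4]
grip_width: 1.001
grasp_force: 0.0
```

```bash
python3 - <<'E'
from h import *
o=get_obs();print(o['clock'],o['joint_pos'].round(2),o['position'].round(3),o['ee_rot'].round(3))
X,c=cloud('top')
comps(X,c,.02,.1,(.42,.7,-.3,0),60)
X,c=cloud('wrist');comps(X,c,.03,.06,(.58,.72,-.35,-.1),300)
plan([([.651,-.245,.03],down(81))],dmax=.03)
E
```

```text
10.2167 [-0.25  0.71  0.83  1.42 -0.52  1.25  0.47] [ 0.653 -0.238  0.136] [ 0.756  0.655 -0.005 -0.002]
7328 mean [ 0.656 -0.226  0.043] zmed 0.0440 rect c [ 654.5 -233.3] sz [92.4 44.1] ang 81.9 rgb [118  79  55]
-- rows 4 pos [ 0.651 -0.245  0.03 ]
4 rows ->  [-0.008, 0.0003, 0.1069, -0.0093, 0.0049, 0.0127]
```

jog_arm --pt "-0.003 0 0.03 0 0 0 1" --pt "-0.006 0 0.06 0 0 0.01 1" --pt "-0.008 0 0.09 -0.009 0.005 0.012 1" --pt "-0.008 0 0.107 -0.009 0.005 0.012 1" --pt "-0.008 0 0.107 -0.009 0.005 0.012 1"

```text
clock: 10.73
position: [0.6511, -0.239, 0.028]
ee_rot: [0.758, 0.652, 0.0, -0.002]
ft_force: [-0.9, 0.7, 0.1]
grip_width: 1.001
grasp_force: 0.0
```

jog_arm --pt "0 0 0 0 0 0 -0.2" --pt "0 0 0 0 0 0 -0.4" --pt "0 0 0 0 0 0 -0.6" --pt "0 0 0 0 0 0 -1" --pt "0 0 0 0 0 0 -1"

```text
clock: 11.15
position: [0.6543, -0.2413, 0.0338]
ee_rot: [0.759, 0.652, 0.003, 0.002]
ft_force: [-0.7, 0.9, 7.6]
grip_width: 0.509
grasp_force: 62.2
```

jog_arm --pt "0 0 0 0 0 0 -1" --pt "0 0 0 0 0 0 -1" --pt "0 0 -0.03 0 0 0 -1" --pt "0 0 -0.06 0 0 0 -1" --pt "0 0 -0.09 0 0 0 -1"

```text
clock: 11.57
position: [0.6524, -0.2412, 0.1228]
ee_rot: [0.759, 0.651, 0.002, 0.0]
ft_force: [0.2, 0.1, -2.3]
grip_width: 0.506
grasp_force: 62.2
```

```bash
python3 - <<'E'
from h import *
o=get_obs();print(o['clock'],o['joint_pos'].round(2),o['position'].round(3),o['ee_rot'].round(3))
t=down(84.8)*Ro.from_rotvec([0,-np.radians(87),0])
plan([([.63,-.0,.26],down(83)),([.627,.265,.2],t)],dmax=.03)
E
```

```text
11.5667 [-0.25  0.71  0.82  1.44 -0.54  1.22  0.48] [ 0.652 -0.241  0.123] [0.759 0.651 0.002 0.   ]
-- rows 10 pos [ 0.63 -0.    0.26]
5 rows ->  [0.1177, -0.0292, -0.0684, 0.0011, -0.0011, -0.0148]
5 rows ->  [0.118, -0.0275, -0.0685, 0.0011, -0.0011, -0.0148]
-- rows 14 pos [0.627 0.265 0.2  ]
5 rows ->  [0.0938, -0.0126, 0.0214, -0.0085, -0.5423, -0.009]
5 rows ->  [0.0915, -0.0117, -0.0302, -0.0085, -0.5423, -0.009]
4 rows ->  [0.0503, -0.0084, -0.0585, -0.0068, -0.4338, -0.0072]
```

jog_arm --pt "0.024 -0.006 -0.014 0 0 0 -1" --pt "0.047 -0.012 -0.028 0 0 0 -1" --pt "0.071 -0.018 -0.041 0 0 0 -1" --pt "0.094 -0.024 -0.055 0 0 0 -1" --pt "0.118 -0.029 -0.069 0 0 -0.015 -1"

```text
clock: 11.98
position: [0.6412, -0.1194, 0.1918]
ee_rot: [0.754, 0.657, 0.002, 0.0]
ft_force: [1.0, 0.3, -1.8]
grip_width: 0.508
grasp_force: 62.4
```

jog_arm --pt "0.024 -0.006 -0.014 0 0 0 -1" --pt "0.047 -0.011 -0.028 0 0 0 -1" --pt "0.071 -0.017 -0.041 0 0 0 -1" --pt "0.094 -0.022 -0.055 0 0 0 -1" --pt "0.118 -0.028 -0.069 0 0 -0.015 -1"

```text
clock: 12.4
position: [0.6294, 0.0011, 0.261]
ee_rot: [0.749, 0.663, 0.002, 0.0]
ft_force: [-0.4, 0.3, -3.2]
grip_width: 0.505
grasp_force: 62.4
```

jog_arm --pt "0.019 -0.003 0.004 0 -0.108 0 -1" --pt "0.038 -0.005 0.008 0 -0.217 0 -1" --pt "0.056 -0.008 0.013 0 -0.325 0 -1" --pt "0.075 -0.01 0.017 -0.007 -0.434 -0.007 -1" --pt "0.094 -0.013 0.021 -0.009 -0.542 -0.009 -1"

```text
clock: 12.82
position: [0.6285, 0.0969, 0.2402]
ee_rot: [0.718, 0.642, -0.196, 0.183]
ft_force: [0.1, -0.5, -3.1]
grip_width: 0.508
grasp_force: 62.4
```

jog_arm --pt "0.018 -0.002 -0.006 0 -0.108 0 -1" --pt "0.037 -0.005 -0.012 0 -0.217 0 -1" --pt "0.055 -0.007 -0.018 0 -0.325 0 -1" --pt "0.073 -0.009 -0.024 -0.007 -0.434 -0.007 -1" --pt "0.092 -0.012 -0.03 -0.009 -0.542 -0.009 -1"

```text
clock: 13.23
position: [0.6271, 0.1926, 0.2176]
ee_rot: [0.636, 0.574, -0.379, 0.35]
ft_force: [0.8, 0.7, -2.2]
grip_width: 0.509
grasp_force: 62.5
```

```bash
python3 -c "
from h import *
butt(-1,(.627,.266),g=.054)
t=down(84.8)*Ro.from_rotvec([0,-np.radians(87),0])
plan([([.627,.265,.16],t)],dmax=.03)
"
```

```text
t 13.2333 j [-1.14  1.1   0.98  1.09  0.13  1.78 -0.4 ] tilt from vertical 27.8 u [-0.054 -0.464  0.884] butt [0.629 0.212 0.167] corner [0.628 0.193 0.157] settled [0.63  0.215 0.157]
world shift [-0.0027  0.0511 -0.1438] tool shift [ 0.1507 -0.0091  0.0223] up10cm in tool [-0.0884  0.001  -0.0467]
-- rows 4 pos [0.627 0.265 0.16 ]
4 rows ->  [0.0846, -0.0076, -0.0369, -0.0022, -0.4333, -0.0114]
```

jog_arm --pt "0.021 -0.002 -0.009 0 -0.108 0 -1" --pt "0.042 -0.004 -0.018 0 -0.217 0 -1" --pt "0.063 -0.006 -0.028 0 -0.325 0 -1" --pt "0.085 -0.008 -0.037 0 -0.433 -0.011 -1" --pt "0.085 -0.008 -0.037 0 -0.433 -0.011 -1"

```text
clock: 13.65
position: [0.6264, 0.2654, 0.1427]
ee_rot: [0.527, 0.493, -0.514, 0.464]
ft_force: [-2.9, -1.1, -10.3]
grip_width: 0.503
grasp_force: 65.5
```

```bash
python3 -c "
from h import *
butt(-1,(.627,.266),g=.054)
"
```

```text
t 13.65 j [-1.1   1.51  1.02  0.75  0.24  2.05 -0.36] tilt from vertical 2.5 u [ 0.015 -0.041  0.999] butt [0.625 0.262 0.089] corner [0.623 0.24  0.088] settled [0.625 0.262 0.088]
world shift [ 0.0019  0.0043 -0.0747] tool shift [ 0.0747  0.0029 -0.0015] up10cm in tool [-0.0999 -0.0018 -0.004 ]
```

jog_arm --pt "0.01 0.001 0 0 0 0 -1" --pt "0.02 0.001 0 0 0 0 -1" --pt "0.03 0.001 0 0 0 0 -1"

```text
clock: 13.9
position: [0.6283, 0.2648, 0.1323]
ee_rot: [0.54, 0.489, -0.507, 0.461]
ft_force: [0.1, 0.4, -2.5]
grip_width: 0.507
grasp_force: 65.5
```

```bash
python3 -c "
from h import *
butt(-1,(.627,.266),g=.054)
c=optics.camera('scene');cv2.imwrite('pics/s3.png',cv2.resize(c['color'][60:270,250:530,::-1],None,fx=2.5,fy=2.5))"
```

```text
t 13.9 j [-1.09  1.53  1.05  0.73  0.19  2.06 -0.38] tilt from vertical 3.4 u [-0.008 -0.06   0.998] butt [0.628 0.262 0.078] corner [0.626 0.24  0.077] settled [0.628 0.262 0.077]
world shift [-0.0012  0.0039 -0.0637] tool shift [ 0.0638 -0.0017  0.    ] up10cm in tool [-0.0998  0.0002 -0.006 ]
```

View pics/s3.png

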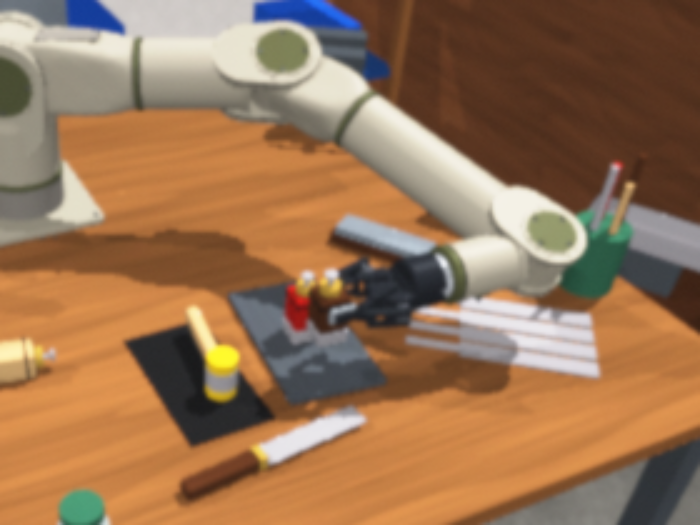

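Brown is upright at (330,300) beside red, and nothing is touching. I'll lower it.

jog_arm --pt "0.012 0 0 0 0 0 -1" --pt "0.024 0 0 0 0 0 -1" --pt "0.036 -0.001 0 0 0 0 -1" --pt "0.046 -0.001 0 0 0 0 -1" --pt "0.046 -0.001 0 0 0 0 -1"

```text
clock: 14.37
position: [0.627, 0.2675, 0.084]
ee_rot: [0.538, 0.49, -0.508, 0.461]
ft_force: [-0.0, -0.1, -3.7]
grip_width: 0.503
grasp_force: 65.4
```

```bash
python3 -c "
from h import *
butt(-1,(.627,.266),g=.054)
print(get_obs()['ft_force'])
X,c=cloud('top');comps(X,c,.06,.15,(.4,.7,.15,.36),20)"
```

```text
t 14.3667 j [-1.1   1.65  1.2   0.68  0.01  2.06 -0.37] tilt from vertical 3.4 u [-0.004 -0.059  0.998] butt [0.627 0.265 0.03 ] corner [0.625 0.243 0.028] settled [0.627 0.265 0.028]
world shift [ 0.0004  0.0012 -0.0154] tool shift [ 0.0154  0.0003 -0.0003] up10cm in tool [-0.0998 -0.0002 -0.0059]
[-0.01311591 -0.11852728 -3.65961104]
979 mean [0.627 0.302 0.1  ] zmed 0.1004 rect c [633.3 294.6] sz [130.9 129. ] ang 1.5 rgb [59 60 63]
213 mean [0.538 0.267 0.096] zmed 0.0941 rect c [540.8 268.4] sz [44.8 44.3] ang 82.0 rgb [181  54  47]
```

jog_arm --pt "0.005 0 0 0 0 0 -1" --pt "0.01 0 0 0 0 0 -1" --pt "0.014 0 0 0 0 0 -1" --pt "0.016 0 0 0 0 0 -1" --pt "0.016 0 0 0 0 0 -1"

```text
clock: 14.83
position: [0.6268, 0.2677, 0.0691]
ee_rot: [0.537, 0.489, -0.508, 0.463]
ft_force: [-0.1, 0.5, 0.3]
grip_width: 0.508
grasp_force: 65.4
```

jog_arm --pt "0 0 0 0 0 0 0.1" --pt "0 0 0 0 0 0 0.3" --pt "0 0 0 0 0 0 0.4" --pt "0 0 0 0 0 0 0.4" --pt "-0.005 0 0 0 0 0 0.4"

```text
clock: 15.25
position: [0.6266, 0.2669, 0.0722]
ee_rot: [0.537, 0.49, -0.509, 0.462]
ft_force: [-0.0, -0.2, 0.3]
grip_width: 0.699
grasp_force: 0.0
```

jog_arm --pt "-0.02 0 0 0 0 0 0.4" --pt "-0.05 0 0 0 0 0 0.4" --pt "-0.08 0 0 0 0 0 0.4" --pt "-0.11 0 0 0 0 0 0.4" --pt "-0.14 0 0 0 0 0 0.4"

```text
clock: 15.67
position: [0.6259, 0.2592, 0.2145]
ee_rot: [0.537, 0.489, -0.509, 0.462]
ft_force: [0.2, 0.7, 1.2]
grip_width: 0.702
grasp_force: 0.0
```

```bash
python3 -c "
from h import *
o=get_obs();print(o['clock'],o['joint_pos'].round(2),o['position'].round(3),o['ee_rot'].round(3))
X,c=cloud('top')
comps(X,c,.02,.1,(.35,.7,-.3,0),100)
comps(X,c,.06,.2,(.42,.7,.06,.4),10)
plan([([.60,.03,.27],down(80)),([.443,-.14,.16],down(80))],dmax=.03)
"
```

```text
15.6667 [-1.16  1.52  1.32  0.81  0.08  2.02 -0.19] [0.626 0.259 0.214] [ 0.537  0.489 -0.509  0.462]
404 mean [ 0.439 -0.15   0.042] zmed 0.0437 rect c [ 441.3 -143. ] sz [109.9  45. ] ang 79.6 rgb [200 182 141]
174 mean [0.621 0.253 0.094] zmed 0.0926 rect c [622.7 257.7] sz [44.8 43.1] ang 83.3 rgb [77 53 39]
141 mean [0.598 0.106 0.069] zmed 0.0690 rect c [597.7 105.7] sz [39.3 43.8] ang 89.5 rgb [240 224  60]
215 mean [0.538 0.267 0.095] zmed 0.0934 rect c [540.9 268.5] sz [43.9 45.4] ang 82.9 rgb [180  54  46]
-- rows 14 pos [0.6  0.03 0.27]
5 rows ->  [-0.022, -0.0016, 0.0813, 0.0232, 0.5402, 0.0216]
5 rows ->  [-0.0606, 0.001, 0.0584, 0.0232, 0.5402, 0.0216]
4 rows ->  [-0.0656, 0.0028, 0.0151, 0.0186, 0.4321, 0.0173]
-- rows 9 pos [ 0.443 -0.14   0.16 ]
5 rows ->  [-0.1082, -0.0695, 0.0611, 0.0, 0.0, -0.0]
4 rows ->  [-0.0865, -0.0556, 0.0489, 0.0, 0.0, 0.0]
```

jog_arm --pt "-0.004 0 0.016 0 0.108 0 0.8" --pt "-0.009 0 0.033 0.01 0.216 0.01 1" --pt "-0.013 -0.001 0.049 0.014 0.324 0.013 1" --pt "-0.018 -0.001 0.065 0.018 0.432 0.017 1" --pt "-0.022 -0.002 0.081 0.023 0.54 0.022 1"

```text
clock: 16.13
position: [0.6162, 0.1776, 0.2304]
ee_rot: [0.665, 0.584, -0.345, 0.313]
ft_force: [0.0, -0.1, 0.9]
grip_width: 1.002
grasp_force: 0.0
```

jog_arm --pt "-0.012 0 0.012 0 0.108 0 1" --pt "-0.024 0 0.023 0.01 0.216 0.01 1" --pt "-0.036 0 0.035 0.014 0.324 0.013 1" --pt "-0.048 0.001 0.047 0.018 0.432 0.017 1" --pt "-0.061 0.001 0.058 0.023 0.54 0.022 1"

```text
clock: 16.55
position: [0.6069, 0.0956, 0.2483]
ee_rot: [0.743, 0.635, -0.159, 0.142]
ft_force: [1.2, 0.4, 0.7]
grip_width: 1.004
grasp_force: 0.0
```

jog_arm --pt "-0.016 0 0.004 0 0.108 0 1" --pt "-0.033 0.001 0.008 0.01 0.216 0.01 1" --pt "-0.049 0.002 0.012 0.014 0.324 0.013 1" --pt "-0.066 0.003 0.015 0.019 0.432 0.017 1" --pt "-0.066 0.003 0.015 0.019 0.432 0.017 1"

```text
clock: 16.97
position: [0.5985, 0.0205, 0.265]
ee_rot: [0.77, 0.637, 0.001, -0.003]
ft_force: [-1.0, -2.4, 0.4]
grip_width: 0.999
grasp_force: 0.0
```

jog_arm --pt "-0.022 -0.014 0.012 0 0 0 1" --pt "-0.043 -0.028 0.024 0 0 0 1" --pt "-0.065 -0.042 0.037 0 0 0 1" --pt "-0.087 -0.056 0.049 0 0 0 1" --pt "-0.108 -0.07 0.061 0 0 0 1"

```text
clock: 17.38
position: [0.5103, -0.0651, 0.2008]
ee_rot: [0.766, 0.643, -0.003, -0.002]
ft_force: [-0.6, -0.8, -0.2]
grip_width: 1.004
grasp_force: 0.0
```

```bash
python3 -c "
from h import *
o=get_obs();print(o['clock'],o['joint_pos'].round(2),o['position'].round(3),o['ee_rot'].round(3))
plan([([.442,-.1415,.12],down(79.6))],dmax=.03)
"
```

```text
17.3833 [-1.07  0.31  1.3   1.86 -0.32  1.22  0.16] [ 0.51  -0.065  0.201] [ 0.766  0.643 -0.003 -0.002]
-- rows 5 pos [ 0.442 -0.142  0.12 ]
5 rows ->  [-0.0869, -0.0534, 0.0814, -0.0072, 0.0024, 0.007]
```

jog_arm --pt "-0.017 -0.011 0.016 0 0 0 1" --pt "-0.035 -0.021 0.032 0 0 0 1" --pt "-0.052 -0.032 0.049 0 0 0 1" --pt "-0.07 -0.043 0.065 0 0 0 1" --pt "-0.087 -0.053 0.081 -0.007 0 0.007 1"

```text
clock: 17.8
position: [0.4427, -0.1412, 0.1205]
ee_rot: [0.768, 0.64, -0.0, 0.001]
ft_force: [0.3, -0.2, 0.3]
grip_width: 0.998
grasp_force: 0.0
```

```bash
python3 -c "
from h import *
o=get_obs();print(o['clock'],o['joint_pos'].round(2),o['position'].round(3),o['ee_rot'].round(3))
X,c=cloud('wrist');comps(X,c,.03,.06,(.35,.52,-.3,0),300)
plan([([.442,-.1415,.03],down(79.6))],dmax=.03)
"
```

```text
17.8 [-0.94  0.26  1.29  2.07 -0.29  1.01  0.32] [ 0.443 -0.141  0.121] [ 0.768  0.64  -0.     0.001]
7981 mean [ 0.441 -0.149  0.043] zmed 0.0440 rect c [ 440.9 -150.4] sz [91.7 44.1] ang 79.1 rgb [197 181 149]
-- rows 3 pos [ 0.442 -0.142  0.03 ]
3 rows ->  [0.0029, 0.0031, 0.088, -0.003, 0.002, -0.0045]
```

jog_arm --pt "0 0 0.03 0 0 0 1" --pt "0.002 0.002 0.06 0 0 0 1" --pt "0.002 0.002 0.09 0 0 -0.005 1" --pt "0.002 0.002 0.09 0 0 -0.005 1" --pt "0.002 0.002 0.09 0 0 -0.005 1"

```text
clock: 18.27
position: [0.4451, -0.1398, 0.0312]
ee_rot: [0.767, 0.641, -0.002, 0.0]
ft_force: [-0.7, -0.2, 0.6]
grip_width: 0.997
grasp_force: 0.0
```

jog_arm --pt "0 0 0 0 0 0 -0.2" --pt "0 0 0 0 0 0 -0.4" --pt "0 0 0 0 0 0 -0.6" --pt "0 0 0 0 0 0 -1" --pt "0 0 0 0 0 0 -1"

```text
clock: 18.68
position: [0.4472, -0.139, 0.0328]
ee_rot: [0.767, 0.642, 0.001, 0.001]
ft_force: [-4.9, 2.4, 15.9]
grip_width: 0.512
grasp_force: 58.6
```

jog_arm --pt "0 0 0 0 0 0 -1" --pt "0 0 0 0 0 0 -1" --pt "0 0 -0.03 0 0 0 -1" --pt "0 0 -0.06 0 0 0 -1" --pt "0 0 -0.09 0 0 0 -1"

```text
clock: 19.1
position: [0.4456, -0.1393, 0.1224]
ee_rot: [0.767, 0.642, -0.001, 0.001]
ft_force: [0.5, 1.1, -1.3]
grip_width: 0.51
grasp_force: 63.3
```

```bash
python3 - <<'E'
from h import *
o=get_obs();print(o['clock'],o['joint_pos'].round(2),o['position'].round(3),o['ee_rot'].round(3))
plan([([.47,-.12,.25],down(150)),([.45,.24,.25],down(225))],dmax=.03)
E
```

```text
19.1 [-0.94  0.26  1.28  2.07 -0.29  1.02  0.31] [ 0.446 -0.139  0.122] [ 0.767  0.642 -0.001  0.001]
-- rows 11 pos [ 0.47 -0.12  0.25]
5 rows ->  [0.0104, 0.0093, -0.058, -0.0009, 0.0008, -0.5567]
5 rows ->  [0.004, 0.0135, -0.058, -0.0009, 0.0008, -0.5567]
1 rows ->  [-0.0007, 0.0027, -0.0116, -0.0002, 0.0002, -0.1113]
-- rows 13 pos [0.45 0.24 0.25]
5 rows ->  [0.0759, 0.1161, 0.0, 0.0, 0.0, -0.5035]
5 rows ->  [0.0105, 0.1383, 0.0, 0.0, 0.0, -0.5035]
3 rows ->  [-0.0345, 0.0757, 0.0, 0.0, 0.0, -0.3021]
```

jog_arm --pt "0.002 0.002 -0.012 0 0 -0.111 -1" --pt "0.004 0.004 -0.023 0 0 -0.223 -1" --pt "0.006 0.006 -0.035 0 0 -0.334 -1" --pt "0.008 0.007 -0.046 0 0 -0.445 -1" --pt "0.01 0.009 -0.058 0 0 -0.557 -1"

```text
clock: 19.52
position: [0.4566, -0.1305, 0.18]
ee_rot: [0.559, 0.829, -0.0, 0.0]
ft_force: [-0.8, -0.3, -2.9]
grip_width: 0.51
grasp_force: 63.5
```

jog_arm --pt "0.001 0.003 -0.012 0 0 -0.111 -1" --pt "0.002 0.005 -0.023 0 0 -0.223 -1" --pt "0.003 0.008 -0.035 0 0 -0.334 -1" --pt "0.003 0.011 -0.046 0 0 -0.445 -1" --pt "0.004 0.013 -0.058 0 0 -0.557 -1"

```text
clock: 19.93
position: [0.4672, -0.1219, 0.2379]
ee_rot: [0.309, 0.951, -0.0, 0.0]
ft_force: [0.8, 1.2, -2.4]
grip_width: 0.507
grasp_force: 63.5
```

```bash
python3 - <<'E'
from h import *
o=get_obs();print(o['clock'],o['joint_pos'].round(2),o['position'].round(3),o['ee_rot'].round(3))
plan([([.45,.24,.25],down(225))],dmax=.03)
E
```

```text
19.9333 [-1.03 -0.04  1.2   1.89  0.04  1.26  1.1 ] [ 0.467 -0.122  0.238] [ 0.309  0.951 -0.     0.   ]
-- rows 13 pos [0.45 0.24 0.25]
5 rows ->  [0.0872, 0.1087, -0.0048, -0.0004, 0.0001, -0.5437]
5 rows ->  [0.0183, 0.1381, -0.0047, -0.0004, 0.0001, -0.5437]
3 rows ->  [-0.0335, 0.0766, -0.0028, -0.0002, 0.0001, -0.3262]
```

jog_arm --pt "0.017 0.022 -0.001 0 0 -0.109 -1" --pt "0.035 0.043 -0.002 0 0 -0.217 -1" --pt "0.052 0.065 -0.003 0 0 -0.326 -1" --pt "0.07 0.087 -0.004 0 0 -0.435 -1" --pt "0.087 0.109 -0.005 0 0 -0.544 -1"

```text
clock: 20.35
position: [0.4612, 0.0185, 0.2422]
ee_rot: [0.042, 0.999, -0.0, 0.0]
ft_force: [1.0, 0.3, -2.7]
grip_width: 0.51
grasp_force: 63.5
```

jog_arm --pt "0.004 0.028 -0.001 0 0 -0.109 -1" --pt "0.007 0.055 -0.002 0 0 -0.217 -1" --pt "0.011 0.083 -0.003 0 0 -0.326 -1" --pt "0.015 0.11 -0.004 0 0 -0.435 -1" --pt "0.018 0.138 -0.005 0 0 -0.544 -1"

```text
clock: 20.77
position: [0.4556, 0.1574, 0.247]
ee_rot: [-0.228, 0.974, -0.0, -0.0]
ft_force: [0.3, -0.1, -2.4]
grip_width: 0.506
grasp_force: 63.5
```

jog_arm --pt "-0.011 0.025 -0.001 0 0 -0.109 -1" --pt "-0.022 0.05 -0.002 0 0 -0.217 -1" --pt "-0.033 0.077 -0.003 0 0 -0.326 -1" --pt "-0.033 0.077 -0.003 0 0 -0.326 -1"

```text
clock: 21.1
position: [0.4502, 0.2463, 0.2496]
ee_rot: [-0.387, 0.922, -0.001, -0.0]
ft_force: [-0.3, 0.4, -2.3]
grip_width: 0.515
grasp_force: 63.2
```

```bash
python3 - <<'E'
from h import *
o=get_obs();print(o['clock'],o['joint_pos'].round(2),o['position'].round(3),o['ee_rot'].round(3))
plan([([.455,.325,.23],down(225)*Ro.from_rotvec([0,np.radians(86),0]))],dmax=.03)
E
```

```text
21.1 [-1.42  0.09  0.89  1.8  -0.07  1.28  1.85] [0.45  0.246 0.25 ] [-0.387  0.922 -0.001 -0.   ]
-- rows 14 pos [0.455 0.325 0.23 ]
5 rows ->  [-0.0213, 0.0185, 0.007, -0.0029, 0.5358, 0.0023]
5 rows ->  [-0.0218, 0.0185, -0.0048, -0.0029, 0.5358, 0.0023]
4 rows ->  [-0.013, 0.0149, -0.0122, -0.0023, 0.4287, 0.0019]
```

jog_arm --pt "-0.004 0.004 0.001 0 0.107 0 -1" --pt "-0.009 0.007 0.003 0 0.214 0 -1" --pt "-0.013 0.011 0.004 0 0.321 0 -1" --pt "-0.017 0.015 0.006 0 0.429 0 -1" --pt "-0.021 0.019 0.007 0 0.536 0 -1"

```text
clock: 21.52
position: [0.4536, 0.2693, 0.2429]
ee_rot: [-0.366, 0.891, -0.103, -0.247]
ft_force: [0.2, 0.3, -2.3]
grip_width: 0.507
grasp_force: 63.3
```

jog_arm --pt "-0.004 0.004 -0.001 0 0.107 0 -1" --pt "-0.009 0.007 -0.002 0 0.214 0 -1" --pt "-0.013 0.011 -0.003 0 0.321 0 -1" --pt "-0.017 0.015 -0.004 0 0.429 0 -1" --pt "-0.022 0.019 -0.005 0 0.536 0 -1"

```text
clock: 21.93
position: [0.4389, 0.3007, 0.2461]
ee_rot: [-0.37, 0.848, -0.151, -0.348]
ft_force: [-3.5, 6.3, -11.2]
grip_width: 0.506
grasp_force: 63.1
```

```bash
python3 - <<'E'
from h import *
butt(1,(.455,.325),g=.057)
plan([([.455,.325,.17],down(225)*Ro.from_rotvec([0,np.radians(84),0]))],dmax=.03)
E
```

```text
t 21.9333 j [-1.05  0.73  0.56  1.21 -0.13  2.05  1.91] tilt from vertical 45.4 u [-0.484 -0.522  0.702] butt [0.464 0.327 0.202] corner [0.453 0.316 0.186] settled [0.468 0.332 0.186]
world shift [-0.0131 -0.0072 -0.1731] tool shift [-0.1114  0.0046  0.1332] up10cm in tool [ 0.0702  0.0001 -0.0712]
-- rows 7 pos [0.455 0.325 0.17 ]
5 rows ->  [-0.0528, 0.0034, 0.0243, -0.0241, 0.4911, 0.0121]
2 rows ->  [-0.0232, 0.0015, -0.0014, -0.0096, 0.1964, 0.0048]
```

jog_arm --pt "-0.011 0 0.01 0 0.05 0 -1" --pt "-0.021 0.001 0.02 0 0.1 0 -1" --pt "-0.035 0.002 0.033 -0.01 0.2 0 -1" --pt "-0.05 0.003 0.045 -0.015 0.3 0.01 -1" --pt "-0.06 0.003 0.05 -0.02 0.35 0.01 -1"

```text
clock: 22.35
position: [0.4425, 0.3075, 0.2043]
ee_rot: [-0.34, 0.844, -0.204, -0.362]
ft_force: [-2.8, -1.0, -21.6]
grip_width: 0.51
grasp_force: 62.9
```

```bash
python3 - <<'E'
from h import *
butt(1,(.455,.325),g=.057)
plan([([.455,.325,.14],down(225)*Ro.from_rotvec([0,np.radians(84),0])),([.455,.325,.14],down(237)*Ro.from_rotvec([0,np.radians(84),0]))],dmax=.03)
E
```

```text
t 22.35 j [-1.19  0.9   0.8   1.19 -0.23  2.05  1.96] tilt from vertical 41.5 u [-0.507 -0.426  0.749] butt [0.469 0.328 0.158] corner [0.458 0.315 0.143] settled [0.472 0.332 0.143]
world shift [-0.017  -0.0075 -0.1302] tool shift [-0.0857  0.0199  0.0978] up10cm in tool [ 0.0749 -0.0098 -0.0655]
-- rows 6 pos [0.455 0.325 0.14 ]
5 rows ->  [-0.0516, 0.0077, 0.0216, -0.0529, 0.5124, -0.0677]
1 rows ->  [-0.0112, 0.0007, -0.0013, -0.0106, 0.1025, -0.0135]
-- rows 2 pos [0.455 0.325 0.14 ]
2 rows ->  [0.0, 0.0, 0.0, 0.2083, 0.0, -0.0219]
```

```bash
python3 - <<'E'
from h import *
r=down(248)
plan([([.445,.312,.19],r*Ro.from_rotvec([0,np.radians(55),0])),([.45,.315,.15],r*Ro.from_rotvec([0,np.radians(78),0]))],dmax=.02,amax=4)
E
```

```text
-- rows 6 pos [0.445 0.312 0.19 ]
5 rows ->  [-0.0115, 0.0022, 0.0046, 0.1966, 0.0735, -0.257]
1 rows ->  [-0.0024, -0.0, 0.0007, 0.0393, 0.0147, -0.0514]
-- rows 6 pos [0.45  0.315 0.15 ]
5 rows ->  [-0.0295, -0.0029, 0.0159, 0.0, 0.3345, 0.0]
1 rows ->  [-0.0066, -0.0006, 0.0011, -0.0, 0.0669, -0.0]
```

jog_arm --pt "-0.002 0 0.001 0.04 0.015 -0.05 -1" --pt "-0.005 0.001 0.002 0.08 0.03 -0.1 -1" --pt "-0.007 0.001 0.003 0.12 0.044 -0.15 -1" --pt "-0.009 0.002 0.004 0.16 0.059 -0.2 -1" --pt "-0.012 0.002 0.005 0.2 0.074 -0.257 -1"

```text
clock: 22.77
position: [0.4499, 0.3144, 0.2163]
ee_rot: [-0.474, 0.764, -0.25, -0.36]
ft_force: [0.3, -0.5, -2.1]
grip_width: 0.509
grasp_force: 63.4
```

jog_arm --pt "-0.006 0 0.003 0.02 0.067 0 -1" --pt "-0.012 -0.001 0.006 0.03 0.134 -0.02 -1" --pt "-0.018 -0.002 0.01 0.03 0.2 -0.03 -1" --pt "-0.024 -0.002 0.013 0.03 0.268 -0.04 -1" --pt "-0.03 -0.003 0.016 0.03 0.335 -0.05 -1"

```text
clock: 23.18
position: [0.4518, 0.3327, 0.2122]
ee_rot: [-0.479, 0.707, -0.349, -0.385]
ft_force: [2.8, 4.6, 1.2]
grip_width: 0.51
grasp_force: 63.6
```

```bash
python3 - <<'E'
from h import *
butt(1,(.455,.325),g=.057)
print(get_obs()['ft_force'])
plan([([.45,.315,.14],down(248)*Ro.from_rotvec([0,np.radians(80),0]))],dmax=.02,amax=4)
c=optics.camera('scene');cv2.imwrite('pics/s4.png',cv2.resize(c['color'][40:270,220:530,::-1],None,fx=2.5,fy=2.5))
E
```

```text
t 23.1833 j [-1.44  1.18  1.14  1.13 -0.14  2.06  2.47] tilt from vertical 28.4 u [-0.244 -0.409  0.879] butt [0.464 0.351 0.159] corner [0.46  0.332 0.149] settled [0.465 0.353 0.149]
world shift [-0.01   -0.0283 -0.1362] tool shift [-0.1058  0.018   0.0891] up10cm in tool [ 0.0879 -0.0124 -0.046 ]
[2.83303029 4.58333013 1.16320505]
-- rows 5 pos [0.45  0.315 0.14 ]
5 rows ->  [-0.0558, 0.0054, 0.0489, -0.1156, 0.3115, -0.0923]
```

View pics/s4.png

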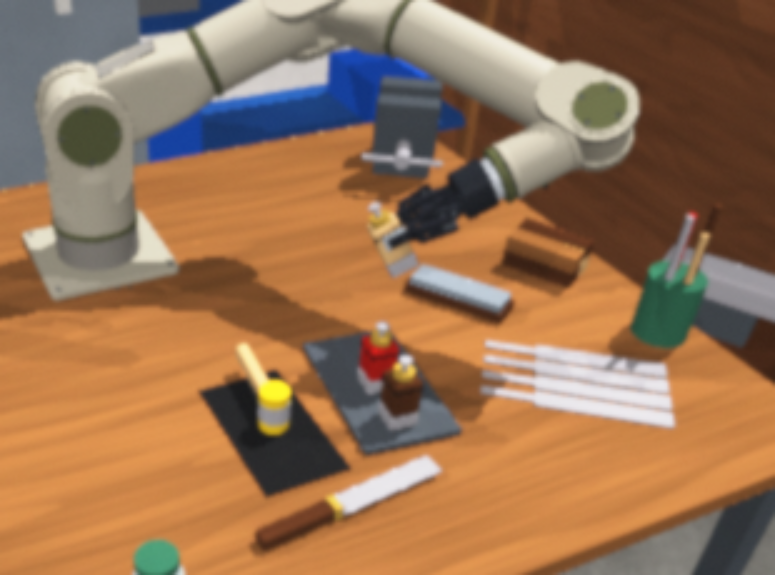

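jog_arm --pt "-0.014 0.002 0.014 0 0 0 -1" --pt "-0.028 0.005 0.028 0 0 0 -1" --pt "-0.042 0.008 0.042 0 0 0 -1" --pt "-0.056 0.01 0.056 0 0 0 -1" --pt "-0.07 0.013 0.07 0 0 0 -1"

```text
clock: 23.65
position: [0.4361, 0.2931, 0.0988]
ee_rot: [-0.479, 0.705, -0.329, -0.406]
ft_force: [0.2, 0.0, -1.9]
grip_width: 0.512
grasp_force: 63.4
```

```bash
python3 - <<'E'
from h import *
butt(1,(.457,.322),g=.057)
print(get_obs()['ft_force'])
o=get_obs();R=Ro.from_quat(o['ee_rot']);u=R.as_matrix()[:,0]
ax=np.cross(u,[0,0,1]);ax*=np.arccos(u[2])/np.linalg.norm(ax);print("rot to upright (tool)",R.inv().apply(ax).round(3))
E
```

```text
t 23.65 j [-1.44  1.24  1.03  1.28 -0.21  1.91  2.39] tilt from vertical 27.3 u [-0.211 -0.408  0.888] butt [0.447 0.311 0.045] corner [0.441 0.292 0.035] settled [0.447 0.313 0.035]
world shift [ 0.0097  0.0085 -0.0225] tool shift [-0.0255 -0.0046  0.0004] up10cm in tool [ 0.0888 -0.0076 -0.0453]
[ 0.22724896  0.01401596 -1.90771395]
rot to upright (tool) [ 0.     0.471 -0.078]
```

jog_arm --pt "0 0 0 0 0.08 -0.01 -1" --pt "0 0 0 0 0.16 -0.03 -1" --pt "0 0 0 0 0.25 -0.04 -1" --pt "0 0 0 0 0.34 -0.06 -1" --pt "0 0 0 0 0.42 -0.07 -1"

```text
clock: 24.07
position: [0.4252, 0.2708, 0.0881]
ee_rot: [-0.45, 0.582, -0.404, -0.543]
ft_force: [-2.4, 0.7, -11.0]
grip_width: 0.508
grasp_force: 64.0
```

```bash
python3 - <<'E'
from h import *
butt(1,(.457,.322),g=.057)
print(get_obs()['ft_force'])
o=get_obs();R=Ro.from_quat(o['ee_rot']);u=R.as_matrix()[:,0]
ax=np.cross(u,[0,0,1]);ax*=np.arccos(u[2])/np.linalg.norm(ax);print("rot to upright (tool)",R.inv().apply(ax).round(3))
E
```

```text
t 24.0667 j [-1.43  1.44  1.01  1.22 -0.04  2.06  2.57] tilt from vertical 4.9 u [-0.005 -0.086  0.996] butt [0.424 0.27  0.031] corner [0.418 0.249 0.029] settled [0.424 0.27  0.029]
world shift [ 0.0331  0.052  -0.016 ] tool shift [-0.0205 -0.0183 -0.0575] up10cm in tool [ 0.0996  0.0018 -0.0084]
[ -2.44894344   0.7452721  -11.04206956]
rot to upright (tool) [-0.     0.084  0.018]
```

```bash
python3 - <<'E'
from h import *
o=get_obs();R=Ro.from_quat(o['ee_rot']);print(R.as_matrix().round(2).tolist(),o['ft_force'])
for d in ([.03,.022,0],[.03,.022,-.012]): print(R.inv().apply(d).round(4))
E
```

```text
[[-0.01, -0.96, -0.27], [-0.09, 0.27, -0.96], [1.0, 0.02, -0.08]] [ -2.44894344   0.7452721  -11.04206956]
[-0.002  -0.023  -0.0291]
[-0.014  -0.0232 -0.0281]
```

jog_arm --pt "0 -0.006 -0.007 0 0 0 -1" --pt "0 -0.012 -0.014 0 0 0 -1" --pt "0 -0.018 -0.021 0 0 0 -1" --pt "-0.002 -0.023 -0.029 0 0 0 -1" --pt "-0.002 -0.023 -0.029 0 0 0 -1"

```text
clock: 24.48
position: [0.4575, 0.269, 0.0954]
ee_rot: [-0.446, 0.59, -0.414, -0.531]
ft_force: [-1.0, 0.5, -2.1]
grip_width: 0.515
grasp_force: 64.0
```

```bash
python3 - <<'E'
from h import *
butt(1,(.455,.296),g=.057)
print(get_obs()['ft_force'])
X,c=cloud('top');comps(X,c,.06,.125,(.4,.7,.05,.36),20)
E
```

```text
t 24.4833 j [-1.39  1.48  1.07  1.15 -0.05  2.06  2.6 ] tilt from vertical 5.5 u [-0.039 -0.088  0.995] butt [0.458 0.268 0.038] corner [0.452 0.247 0.036] settled [0.458 0.268 0.036]
world shift [-0.0032  0.0276 -0.023 ] tool shift [-0.0252  0.0106 -0.0236] up10cm in tool [ 0.0995 -0.0015 -0.0095]
[-1.02572438  0.52580021 -2.1170793 ]
211 mean [0.62  0.256 0.094] zmed 0.0923 rect c [623.5 257.1] sz [44.9 44.4] ang 84.5 rgb [103  68  47]
146 mean [0.554 0.092 0.07 ] zmed 0.0698 rect c [554.2  91.4] sz [41.1 42.3] ang 49.2 rgb [240 224  60]
1113 mean [0.481 0.3   0.109] zmed 0.1120 rect c [488.4 297.1] sz [150.8 129.8] ang 3.1 rgb [65 64 69]
```

jog_arm --pt "-0.006 0 0 0 0 0 -1" --pt "-0.012 0 0.001 0 0 0 -1" --pt "-0.018 0 0.002 0 0 0 -1" --pt "-0.02 0 0.002 0 0 0 -1" --pt "-0.02 0 0.002 0 0 0 -1"

```text
clock: 24.95
position: [0.4558, 0.2682, 0.0737]
ee_rot: [-0.445, 0.588, -0.415, -0.533]
ft_force: [-0.4, 2.3, 3.4]
grip_width: 0.512
grasp_force: 63.4
```

```bash
python3 - <<'E'
from h import *
butt(1,(.455,.275),g=.057)
print(get_obs()['ft_force'])
E
```

```text
t 24.95 j [-1.38  1.51  1.06  1.14 -0.07  2.05  2.58] tilt from vertical 5.1 u [-0.036 -0.081  0.996] butt [0.456 0.267 0.016] corner [0.451 0.246 0.014] settled [0.456 0.267 0.014]
world shift [-0.0014  0.0079 -0.0014] tool shift [-0.002   0.0034 -0.0071] up10cm in tool [ 0.0996 -0.0014 -0.0088]
[-0.35409566  2.32009879  3.37593983]
```

Contact is light (+3 N), so I'll release and lift.

jog_arm --pt "-0.001 0 0 0 0 0 -0.1" --pt "-0.001 0 0 0 0 0 0.1" --pt "-0.001 0 0 0 0 0 0.3" --pt "-0.001 0 0 0 0 0 0.35" --pt "-0.001 0 0 0 0 0 0.35"

```text
clock: 25.37
position: [0.456, 0.268, 0.072]
ee_rot: [-0.445, 0.589, -0.414, -0.533]
ft_force: [-0.1, 0.0, -0.3]
grip_width: 0.677
grasp_force: 0.0
```

jog_arm --pt "0.01 0 0 0 0 0 0.35" --pt "0.03 0 0 0 0 0 0.35" --pt "0.055 0 0 0 0 0 0.35" --pt "0.08 0 0 0 0 0 0.35" --pt "0.11 0 0 0 0 0 0.35"

```text
clock: 25.78
position: [0.4504, 0.2522, 0.1806]
ee_rot: [-0.447, 0.588, -0.416, -0.53]
ft_force: [0.4, 1.3, -0.0]
grip_width: 0.679
grasp_force: 0.0
```

jog_arm --pt "0.02 0 0 0 -0.1 0 0.35" --pt "0.03 0 0 0 -0.2 0 0.35" --pt "0.04 0 0 0 -0.3 0 0.35" --pt "0.04 0 0 0 -0.4 0 0.5" --pt "0.04 0 0 0 -0.5 0 0.5"

```text
clock: 26.2
position: [0.4491, 0.249, 0.2206]
ee_rot: [-0.537, 0.703, -0.291, -0.365]
ft_force: [0.1, -0.3, 0.4]
grip_width: 0.749
grasp_force: 0.0
```

```bash
python3 - <<'E'
from h import *
o=get_obs();print(o['clock'],o['joint_pos'].round(2),o['position'].round(3),o['ee_rot'].round(3))
X,c=cloud('top')
print("grip+head");comps(X,c,.03,.075,(.38,.66,.02,.17),30)
comps(X,c,.06,.16,(.38,.7,.06,.4),10)
E
```

```text
26.2 [-1.47  0.96  1.09  1.4  -0.05  1.86  2.55] [0.449 0.249 0.221] [-0.537  0.703 -0.291 -0.365]
grip+head
385 mean [0.505 0.095 0.056] zmed 0.0508 rect c [494.   90.4] sz [163.6  42.7] ang 1.3 rgb [235 206 103]
213 mean [0.62  0.256 0.095] zmed 0.0935 rect c [622.7 257.4] sz [43.9 45.1] ang 83.3 rgb [97 65 45]
146 mean [0.554 0.092 0.069] zmed 0.0691 rect c [554.5  91.7] sz [41.4 42.3] ang 41.3 rgb [239 224  60]
148 mean [0.545 0.262 0.097] zmed 0.0943 rect c [544.7 269.8] sz [44.8 42.9] ang 74.9 rgb [138  44  35]
212 mean [0.453 0.258 0.097] zmed 0.0939 rect c [455.  260.3] sz [43.8 44.1] ang 74.6 rgb [149 126  85]
```

```bash
python3 - <<'E'
from h import *
X,c=cloud('top'); H=np.array([.5545,.0917])
m=(X[...,2]>.04)&(X[...,2]<.06)&(X[...,1]>.03)&(X[...,1]<.15)&(X[...,0]>.38)&(X[...,0]<.525)
p=X[m]; vx,vy,x0,y0=cv2.fitLine(p[:,:2].astype(np.float32),cv2.DIST_HUBER,0,.01,.01).ravel()
print(m.sum(),vx,vy,x0,y0,"az",np.degrees(np.arctan2(vy,vx)),"end",p[:,0].min(),"z",np.median(p[:,2]), "line y at .5545,.4995:",y0+vy/vx*(.5545-x0),y0+vy/vx*(.4995-x0))
plan([([.48,.17,.25],down(215)),([.5,.095,.16],down(180))],dmax=.03)
E
```

```text
207 0.99825203 -0.05910088 0.46809718 0.09766234 az -3.3882053 end 0.41154717707803345 z 0.04829088820749936 line y at .5545,.4995: 0.09254691 0.09580315
-- rows 11 pos [0.48 0.17 0.25]
5 rows ->  [0.0272, -0.0226, 0.0184, -0.1612, -0.4195, 0.2887]
5 rows ->  [0.0237, -0.0319, 0.003, -0.1612, -0.4195, 0.2887]
1 rows ->  [0.0024, -0.0073, -0.0021, -0.0322, -0.0839, 0.0577]
-- rows 6 pos [0.5   0.095 0.16 ]
5 rows ->  [0.0222, -0.0608, 0.075, 0.0, 0.0, 0.5091]
1 rows ->  [-0.002, -0.0128, 0.015, 0.0, 0.0, 0.1018]
```

jog_arm --pt "0.005 -0.005 0.004 -0.03 -0.084 0.058 0.8" --pt "0.011 -0.009 0.007 -0.064 -0.168 0.115 1" --pt "0.016 -0.014 0.011 -0.1 -0.252 0.173 1" --pt "0.022 -0.018 0.015 -0.13 -0.336 0.231 1" --pt "0.027 -0.023 0.018 -0.161 -0.42 0.289 1"

```text
clock: 26.72
position: [0.4632, 0.2135, 0.2318]
ee_rot: [-0.447, 0.853, -0.167, -0.21]
ft_force: [0.5, -0.1, 0.8]
grip_width: 1.002
grasp_force: 0.0
```

jog_arm --pt "0.005 -0.006 0.001 -0.03 -0.084 0.058 1" --pt "0.009 -0.013 0.001 -0.064 -0.168 0.115 1" --pt "0.014 -0.019 0.002 -0.1 -0.252 0.173 1" --pt "0.019 -0.026 0.002 -0.13 -0.336 0.231 1" --pt "0.024 -0.032 0.003 -0.161 -0.42 0.289 1"

```text
clock: 27.13
position: [0.4773, 0.178, 0.2444]
ee_rot: [-0.328, 0.943, -0.031, -0.037]
ft_force: [-0.4, -0.6, 1.4]
grip_width: 0.999
grasp_force: 0.0
```

```bash
python3 - <<'E'
from h import *
o=get_obs();print(o['clock'],o['joint_pos'].round(2),o['position'].round(3),o['ee_rot'].round(3))
plan([([.5,.0955,.12],down(176.6)),([.5,.0955,.042],down(176.6))],dmax=.03)
E
```

```text
27.1333 [-1.57  0.33  1.32  1.77 -0.25  1.37  2.05] [0.477 0.178 0.244] [-0.328  0.943 -0.031 -0.037]
-- rows 7 pos [0.5   0.096 0.12 ]
5 rows ->  [0.0155, -0.0531, 0.0925, -0.0474, -0.0533, 0.52]
2 rows ->  [-0.0037, -0.0237, 0.0359, -0.019, -0.0213, 0.208]
-- rows 3 pos [0.5   0.096 0.042]
3 rows ->  [0.0, 0.0, 0.078, 0.0, 0.0, 0.0]
```

jog_arm --pt "0.003 -0.015 0.005 -0.01 -0.01 0.104 1" --pt "0.006 -0.03 0.02 -0.02 -0.02 0.208 1" --pt "0.009 -0.04 0.045 -0.03 -0.03 0.312 1" --pt "0.012 -0.048 0.07 -0.04 -0.043 0.416 1" --pt "0.015 -0.053 0.092 -0.047 -0.053 0.52 1"

```text
clock: 27.55
position: [0.4931, 0.119, 0.1546]
ee_rot: [-0.073, 0.997, -0.01, -0.012]
ft_force: [-1.0, 1.3, -1.5]
grip_width: 1.0
grasp_force: 0.0
```

jog_arm --pt "-0.002 -0.012 0.018 -0.01 -0.01 0.104 1" --pt "-0.004 -0.024 0.036 -0.019 -0.021 0.208 1" --pt "-0.004 -0.024 0.036 -0.019 -0.021 0.208 1"

```text
clock: 27.8
position: [0.4982, 0.0936, 0.1173]
ee_rot: [0.032, 0.999, -0.002, -0.003]
ft_force: [-0.9, -0.6, -0.1]
grip_width: 1.006
grasp_force: 0.0
```

```bash
python3 - <<'E'
from h import *
o=get_obs();print(o['clock'],o['joint_pos'].round(2),o['position'].round(3),o['ee_rot'].round(3))
X,c=cloud('wrist')
m=(X[...,2]>.042)&(X[...,2]<.058)&(X[...,1]>.03)&(X[...,1]<.16)&(X[...,0]>.4)&(X[...,0]<.525)
p=X[m]; vx,vy,x0,y0=cv2.fitLine(p[:,:2].astype(np.float32),cv2.DIST_HUBER,0,.01,.01).ravel()
print(m.sum(),vx,vy,x0,y0,"z",np.median(p[:,2]),"y at .5",y0+vy/vx*(.5-x0)); comps(X,c,.06,.08,(.5,.62,.03,.16),50)
plan([([.5,.0955,.042],down(176.6))],dmax=.03)
E
```

```text
27.8 [-1.32  0.5   1.28  1.97 -0.54  1.09  1.7 ] [0.498 0.094 0.117] [ 0.032  0.999 -0.002 -0.003]
5882 0.99763995 -0.06866274 0.46426293 0.09898381 z 0.04776923550932687 y at .5 0.0965242
3580 mean [0.552 0.093 0.068] zmed 0.0691 rect c [554.6  92.3] sz [41.3 43.6] ang 7.5 rgb [255 246 128]
-- rows 3 pos [0.5   0.096 0.042]
3 rows ->  [-0.0014, 0.0009, 0.0769, -0.0035, -0.006, 0.0014]
```

jog_arm --pt "-0.001 0.001 0.026 0 0 0 1" --pt "-0.001 0.002 0.052 0 0 0 1" --pt "-0.001 0.002 0.077 -0.003 -0.005 0 1" --pt "-0.001 0.002 0.077 -0.003 -0.005 0 1" --pt "-0.001 0.002 0.077 -0.003 -0.005 0 0.5" --grip_force 60

```text
clock: 28.27
position: [0.5012, 0.0992, 0.0438]
ee_rot: [0.027, 1.0, 0.001, 0.001]
ft_force: [0.8, -0.3, 0.3]
grip_width: 0.883
grasp_force: 0.0
```

jog_arm --pt "0 0 0 0 0 0 0" --pt "0 0 0 0 0 0 -0.4" --pt "0 0 0 0 0 0 -1" --pt "0 0 0 0 0 0 -1" --pt "0 0 0 0 0 0 -1" --grip_force 115

```text
clock: 28.68
position: [0.5021, 0.0991, 0.0444]
ee_rot: [0.029, 1.0, 0.003, 0.002]
ft_force: [-3.4, 0.6, 10.6]
grip_width: 0.217
grasp_force: 110.9
```

jog_arm --pt "0 0 0 0 0 0 -1" --pt "0 0 -0.03 0 0 0 -1" --pt "0 0 -0.06 0 0 0 -1" --pt "0 0 -0.09 0 0 0 -1" --pt "0 0 -0.12 0 0 0 -1"

```text
clock: 29.1
position: [0.5005, 0.098, 0.1644]
ee_rot: [0.029, 1.0, 0.001, 0.001]
ft_force: [0.5, 1.4, -3.0]
grip_width: 0.213
grasp_force: 112.2
```

jog_arm --pt "0 0 -0.03 0 0 0 -1" --pt "0 0 -0.06 0 0 0 -1" --pt "0 0 -0.06 0 0 0 -1"

```text
clock: 29.35
position: [0.5031, 0.0975, 0.2283]
ee_rot: [0.03, 1.0, 0.004, 0.005]
ft_force: [0.6, 0.5, -3.0]
grip_width: 0.211
grasp_force: 112.4
```

```bash
python3 - <<'E'
from h import *
o=get_obs();print(o['clock'],o['joint_pos'].round(2),o['position'].round(3),o['ee_rot'].round(3))
X,c=cloud('top')
print('handles');comps(X,c,.07,.13,(.38,.7,.18,.35),10)
print('pin heads');comps(X,c,.114,.13,(.38,.7,.18,.35),3)
print('mallet');comps(X,c,.2,.3,(.5,.65,.03,.16),10)
X,c=cloud('wrist');print('wrist mallet');comps(X,c,.19,.27,(.5,.65,.03,.16),100)
X,c=cloud('scene');print('scene mallet');comps(X,c,.14,.3,(.53,.65,.03,.16),20)
E
```

```text
29.35 [-1.44  0.21  1.32  1.85 -0.22  1.24  1.45] [0.503 0.098 0.228] [0.03  1.    0.004 0.005]
handles
200 mean [0.62  0.256 0.097] zmed 0.0938 rect c [624.3 257.6] sz [44.4 45.2] ang 84.8 rgb [97 64 44]
205 mean [0.542 0.268 0.098] zmed 0.0944 rect c [544.8 269.7] sz [45.7 44.3] ang 75.1 rgb [176  51  45]
206 mean [0.454 0.259 0.097] zmed 0.0939 rect c [455.1 260.4] sz [44.  43.8] ang 75.3 rgb [194 160 104]
pin heads
26 mean [0.624 0.258 0.121] zmed 0.1216 rect c [623.  257.2] sz [16.4 15.6] ang 32.2 rgb [181 170 164]
27 mean [0.545 0.27  0.122] zmed 0.1221 rect c [544.6 269.3] sz [16. 16.] ang 0.9 rgb [195 185 187]
25 mean [0.456 0.261 0.122] zmed 0.1212 rect c [456.3 261.1] sz [12.7 16.4] ang 87.4 rgb [195 188 189]
mallet
wrist mallet
3905 mean [0.517 0.097 0.229] zmed 0.2290 rect c [519.8  98.7] sz [30.2 41.7] ang 82.1 rgb [177 155 121]
2352 mean [0.51  0.133 0.26 ] zmed 0.2585 rect c [507.7 133.7] sz [19.2 15.2] ang 13.7 rgb [38 40 42]
2056 mean [0.507 0.061 0.26 ] zmed 0.2590 rect c [504.7  60.2] sz [15.3 15.5] ang 69.7 rgb [36 39 41]
scene mallet
294 mean [0.567 0.086 0.223] zmed 0.2270 rect c [558.8  89.1] sz [42.8 41.6] ang 40.7 rgb [205 168  53]
```

```bash
cat >> h.py <<'E'
def head():
    o=get_obs();R=Ro.from_quat(o["ee_rot"]);h=o["position"]+R.apply([-.0535,0,.0414]);return o,R,h
def tohead(xy,z):
    o,R,h=head(); d=np.r_[np.array(xy)-h[:2],z-h[2]]; dr=(R.inv()*down(176.7)).as_rotvec()
    print(o["clock"],"j",o["joint_pos"].round(2),"head face",h.round(4),"F",o["ft_force"].round(1),"world",d.round(4),"tool",R.inv().apply(d).round(4),"turn",dr.round(3))
E
python3 -c "
from h import *
tohead((.456,.261),.150)"
```

```text
29.5 j [-1.44  0.22  1.32  1.86 -0.23  1.23  1.46] head face [0.5538 0.0957 0.1816] F [ 0.2  0.1 -2.8] world [-0.0978  0.1653 -0.0316] tool [0.1071 0.1593 0.0323] turn [0.006 0.002 0.001]
```

jog_arm --pt "0.018 0.027 0 0 0 0 -1" --pt "0.036 0.054 0 0 0 0 -1" --pt "0.054 0.08 0 0 0 0 -1" --pt "0.072 0.107 0 0 0 0 -1" --pt "0.089 0.133 0 0 0 0 -1"

```text
clock: 29.92
position: [0.4176, 0.2369, 0.2225]
ee_rot: [0.029, 1.0, 0.002, 0.001]
ft_force: [0.6, 0.2, -2.6]
grip_width: 0.214
grasp_force: 112.3
```

jog_arm --pt "0.009 0.013 0 0 0 0 -1" --pt "0.018 0.026 0 0 0 0 -1" --pt "0.018 0.026 0.015 0 0 0 -1" --pt "0.018 0.026 0.032 0 0 0 -1" --pt "0.018 0.026 0.032 0 0 0 -1"

```text
clock: 30.33
position: [0.4012, 0.262, 0.1882]
ee_rot: [0.028, 1.0, -0.001, 0.0]
ft_force: [-1.2, -0.9, -3.5]
grip_width: 0.214
grasp_force: 112.2
```

```bash
python3 -c "
from h import *
tohead((.456,.261),.125)
X,c=cloud('top');comps(X,c,.06,.14,(.38,.7,.18,.35),10)
X,c=cloud('scene');print('scene mallet');comps(X,c,.14,.23,(.42,.5,.2,.32),20)
cv2.imwrite('pics/s5.png',cv2.resize(c[100:250,260:460,::-1],None,fx=3.5,fy=3.5))"
```

```text
30.3333 j [-1.83  0.08  1.23  1.97 -0.08  1.15  0.94] head face [0.4546 0.2588 0.1468] F [-1.2 -0.9 -3.5] world [ 0.0014  0.0022 -0.0218] tool [-0.0012  0.0023  0.0218] turn [-0.002  0.001  0.001]
210 mean [0.619 0.256 0.096] zmed 0.0939 rect c [623.  257.4] sz [43.9 46.5] ang 84.0 rgb [103  68  48]
212 mean [0.542 0.267 0.096] zmed 0.0934 rect c [544.7 269.8] sz [44.6 44.2] ang 75.6 rgb [180  52  46]
33 mean [0.453 0.24  0.083] zmed 0.0855 rect c [452.2 241. ] sz [ 5.  37.7] ang 75.5 rgb [113  96  76]
scene mallet
246 mean [0.467 0.247 0.188] zmed 0.1896 rect c [455.2 248. ] sz [56.3 47.3] ang 41.8 rgb [201 163  59]
```

View pics/s5.png

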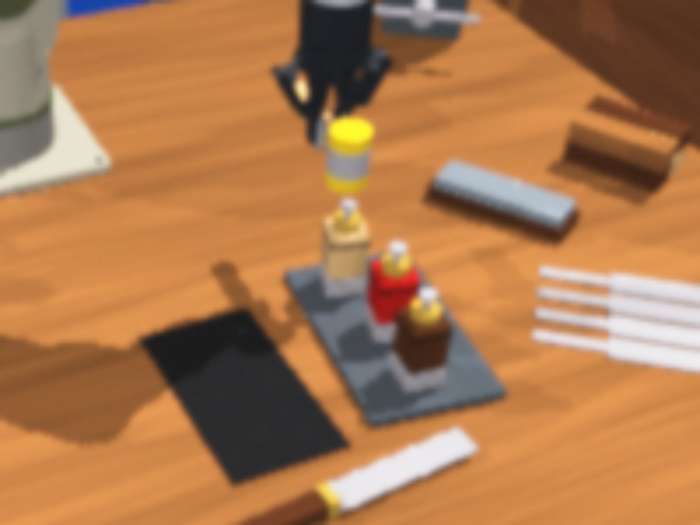

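The picture shows the mallet head at (350,155), upright and right above the pale pin at (347,207). I'll press down in small steps.

jog_arm --pt "-0.001 0.002 0.01 0 0 0 -1" --pt "-0.001 0.002 0.02 0 0 0 -1" --pt "-0.001 0.002 0.025 0 0 0 -1" --pt "-0.001 0.002 0.028 0 0 0 -1" --pt "-0.001 0.002 0.031 0 0 0 -1"

```text
clock: 30.85
position: [0.4049, 0.2651, 0.1612]
ee_rot: [0.029, 1.0, 0.002, 0.002]
ft_force: [-1.4, -1.4, 2.6]
grip_width: 0.215
grasp_force: 112.9
```

jog_arm --pt "0 0 0.002 0 0 0 -1" --pt "0 0 0.004 0 0 0 -1" --pt "0 0 0.005 0 0 0 -1" --pt "0 0 0.006 0 0 0 -1" --pt "0 0 0.006 0 0 0 -1"

```text
clock: 31.27
position: [0.4048, 0.2652, 0.155]
ee_rot: [0.029, 1.0, 0.002, 0.002]
ft_force: [-1.3, -2.2, 1.0]
grip_width: 0.209
grasp_force: 113.0
```

```bash
python3 -c "
from h import *
tohead((.456,.261),.109)"
```

```text
31.2667 j [-1.75  0.19  1.19  2.   -0.2   1.08  1.04] head face [0.4583 0.2623 0.1138] F [-1.3 -2.2  1. ] world [-0.0023 -0.0013 -0.0048] tool [ 0.0023 -0.0015  0.0047] turn [ 0.005  0.004 -0.   ]
```

jog_arm --pt "0 0 0.002 0 0 0 -1" --pt "0 0 0.003 0 0 0 -1" --pt "0 0 0.004 0 0 0 -1" --pt "0 0 0.005 0 0 0 -1" --pt "0 0 0.005 0 0 0 -1"

```text
clock: 31.68
position: [0.405, 0.2656, 0.1503]
ee_rot: [0.029, 1.0, 0.002, 0.002]
ft_force: [-3.4, -2.2, 9.9]
grip_width: 0.214
grasp_force: 114.7
```

jog_arm --pt "0 0 0.001 0 0 0 -1" --pt "0 0 0.001 0 0 0 -1" --pt "0 0 0.002 0 0 0 -1" --pt "0 0 0.002 0 0 0 -1"

```text
clock: 32.02
position: [0.406, 0.2662, 0.1497]
ee_rot: [0.029, 1.0, 0.003, 0.003]
ft_force: [-7.9, -3.0, 26.9]
grip_width: 0.213
grasp_force: 117.5
```

jog_arm --pt "0 0 -0.004 0 0 0 -1" --pt "0 0 -0.01 0 0 0 -1" --pt "0 0 -0.025 0 0 0 -1" --pt "0 0 -0.04 0 0 0 -1" --pt "0 0 -0.04 0 0 0 -1"

```text
clock: 32.43
position: [0.4054, 0.2656, 0.1897]
ee_rot: [0.029, 1.0, 0.004, 0.003]
ft_force: [-0.3, 1.3, -2.6]
grip_width: 0.209
grasp_force: 112.6
```

```bash
python3 -c "
from h import *
X,c=cloud('top');comps(X,c,.112,.13,(.5,.7,.18,.35),3);comps(X,c,.07,.13,(.5,.7,.18,.35),30)
tohead((.545,.2695),.135)"
```

```text
26 mean [0.623 0.257 0.122] zmed 0.1220 rect c [623.1 257.3] sz [16.4 16.1] ang 53.3 rgb [199 187 181]
27 mean [0.545 0.27  0.122] zmed 0.1225 rect c [544.5 270. ] sz [15.3 15.5] ang 23.8 rgb [200 189 190]
198 mean [0.62  0.256 0.097] zmed 0.0941 rect c [623.4 257.5] sz [44.  43.9] ang 85.2 rgb [105  69  48]
203 mean [0.542 0.268 0.097] zmed 0.0939 rect c [544.6 269.4] sz [44.2 45.3] ang 74.3 rgb [184  52  46]
32.4833 j [-1.83  0.1   1.23  1.96 -0.1   1.14  0.96] head face [0.4582 0.2631 0.1473] F [-0.5 -0.5 -3.6] world [ 0.0868  0.0064 -0.0123] tool [-0.0862  0.0112  0.0127] turn [0.007 0.004 0.001]
```

jog_arm --pt "-0.017 0.002 0 0 0 0 -1" --pt "-0.034 0.004 0 0 0 0 -1" --pt "-0.051 0.007 0 0 0 0 -1" --pt "-0.068 0.009 0 0 0 0 -1" --pt "-0.084 0.011 0 0 0 0 -1"

```text
clock: 32.9
position: [0.4893, 0.2713, 0.1862]
ee_rot: [0.029, 1.0, 0.002, 0.001]
ft_force: [0.6, 0.5, -1.4]
grip_width: 0.215
grasp_force: 112.3
```

jog_arm --pt "0 0 0 0 0 0 -1" --pt "0 0 0.01 0 0 0 -1" --pt "0 0 0.018 0 0 0 -1" --pt "0 0 0.018 0 0 0 -1"

```text
clock: 33.23
position: [0.4872, 0.2711, 0.1675]
ee_rot: [0.029, 1.0, 0.001, 0.0]
ft_force: [-0.3, -0.0, -2.8]
grip_width: 0.21
grasp_force: 112.4
```

```bash
python3 -c "
from h import *
tohead((.545,.2695),.111)"
```

```text
33.2333 j [-1.46  0.42  1.08  1.8  -0.4   1.17  1.26] head face [0.5406 0.2681 0.1261] F [-0.3 -0.  -2.8] world [ 0.0044  0.0014 -0.0151] tool [-0.0043  0.0016  0.0151] turn [0.003 0.    0.001]
```

jog_arm --pt "-0.003 0.001 0.001 0 0 0 -1" --pt "-0.003 0.001 0.003 0 0 0 -1" --pt "-0.003 0.001 0.005 0 0 0 -1" --pt "-0.003 0.001 0.007 0 0 0 -1" --pt "-0.003 0.001 0.009 0 0 0 -1"

```text
clock: 33.65
position: [0.4922, 0.2724, 0.1614]
ee_rot: [0.029, 1.0, 0.003, 0.002]
ft_force: [-1.1, -0.5, 2.0]
grip_width: 0.215
grasp_force: 112.9
```

jog_arm --pt "0 0 0.002 0 0 0 -1" --pt "0 0 0.004 0 0 0 -1" --pt "0 0 0.006 0 0 0 -1" --pt "0 0 0.007 0 0 0 -1" --pt "0 0 0.007 0 0 0 -1"

```text
clock: 34.07
position: [0.4921, 0.2723, 0.1541]
ee_rot: [0.029, 1.0, 0.002, 0.002]
ft_force: [-1.8, 0.4, 0.9]
grip_width: 0.212
grasp_force: 112.9
```

jog_arm --pt "0 0 0.001 0 0 0 -1" --pt "0 0 0.002 0 0 0 -1" --pt "0 0 0.003 0 0 0 -1" --pt "0 0 0.003 0 0 0 -1"

```text
clock: 34.4
position: [0.4922, 0.2723, 0.1511]
ee_rot: [0.029, 1.0, 0.002, 0.002]
ft_force: [-0.4, -0.1, 1.9]
grip_width: 0.212
grasp_force: 113.0
```

jog_arm --pt "0 0 0.001 0 0 0 -1" --pt "0 0 0.002 0 0 0 -1" --pt "0 0 0.003 0 0 0 -1" --pt "0 0 0.003 0 0 0 -1"

```text
clock: 34.73
position: [0.4935, 0.2725, 0.15]
ee_rot: [0.029, 1.0, 0.003, 0.003]
ft_force: [-5.2, -1.9, 18.6]
grip_width: 0.211
grasp_force: 115.9
```

jog_arm --pt "0 0 -0.004 0 0 0 -1" --pt "0 0 -0.01 0 0 0 -1" --pt "0 0 -0.025 0 0 0 -1" --pt "0 0 -0.04 0 0 0 -1" --pt "0 0 -0.04 0 0 0 -1"

```text
clock: 35.15
position: [0.4931, 0.2722, 0.1903]
ee_rot: [0.029, 1.0, 0.003, 0.003]
ft_force: [0.0, 0.3, -1.7]
grip_width: 0.217
grasp_force: 112.5
```

```bash
python3 -c "
from h import *
X,c=cloud('top');comps(X,c,.103,.13,(.58,.7,.18,.35),3);comps(X,c,.07,.13,(.38,.7,.18,.35),30)
tohead((.6235,.2573),.135)"
```

```text
58 mean [0.622 0.257 0.113] zmed 0.1103 rect c [624.  257.4] sz [27.9 25.3] ang 44.3 rgb [195 174 111]
198 mean [0.62  0.256 0.097] zmed 0.0938 rect c [623.5 257.5] sz [44.6 44.3] ang 83.5 rgb [106  68  48]
34 mean [0.546 0.25  0.087] zmed 0.0892 rect c [546.  250.6] sz [ 8.2 31.8] ang 75.6 rgb [115  35  33]
48 mean [0.457 0.243 0.09 ] zmed 0.0911 rect c [454.1 241.1] sz [40.8 13.6] ang 5.3 rgb [145 118  85]
35.2 j [-1.47  0.4   1.1   1.77 -0.38  1.2   1.25] head face [0.5461 0.2693 0.1478] F [ 0.4  0.4 -3.4] world [ 0.0774 -0.012  -0.0128] tool [-0.0779 -0.0076  0.0131] turn [ 0.006  0.005 -0.   ]
```

jog_arm --pt "-0.016 -0.002 0 0 0 0 -1" --pt "-0.032 -0.003 0 0 0 0 -1" --pt "-0.048 -0.005 0 0 0 0 -1" --pt "-0.064 -0.006 0 0 0 0 -1" --pt "-0.078 -0.008 0 0 0 0 -1"

```text
clock: 35.62
position: [0.5697, 0.2594, 0.1868]
ee_rot: [0.029, 1.0, 0.002, 0.001]
ft_force: [0.3, 0.2, -2.8]
grip_width: 0.213
grasp_force: 112.5
```

jog_arm --pt "0 0 0 0 0 0 -1" --pt "0 0 0.01 0 0 0 -1" --pt "0 0 0.018 0 0 0 -1" --pt "0 0 0.018 0 0 0 -1"

```text
clock: 35.95
position: [0.5676, 0.2599, 0.1675]
ee_rot: [0.028, 1.0, 0.001, 0.0]
ft_force: [-0.6, 0.1, -3.3]
grip_width: 0.215
grasp_force: 112.4
```

```bash
python3 -c "
from h import *
tohead((.6235,.2573),.111)"
```

```text
35.95 j [-1.23  0.57  1.    1.62 -0.5   1.24  1.39] head face [0.621  0.257  0.1261] F [-0.6  0.1 -3.3] world [ 0.0025  0.0003 -0.0151] tool [-0.0025  0.0004  0.0151] turn [ 0.003 -0.     0.001]
```

jog_arm --pt "-0.001 0 0.001 0 0 0 -1" --pt "-0.001 0 0.003 0 0 0 -1" --pt "-0.001 0 0.005 0 0 0 -1" --pt "-0.001 0 0.007 0 0 0 -1" --pt "-0.001 0 0.009 0 0 0 -1"

```text
clock: 36.37
position: [0.5707, 0.2598, 0.1617]
ee_rot: [0.029, 1.0, 0.002, 0.002]
ft_force: [-1.6, 0.5, 2.7]
grip_width: 0.218
grasp_force: 112.8
```

jog_arm --pt "0 0 0.002 0 0 0 -1" --pt "0 0 0.004 0 0 0 -1" --pt "0 0 0.006 0 0 0 -1" --pt "0 0 0.008 0 0 0 -1" --pt "0 0 0.01 0 0 0 -1"

```text
clock: 36.78
position: [0.5707, 0.2598, 0.1515]
ee_rot: [0.029, 1.0, 0.002, 0.002]
ft_force: [-1.7, -0.3, 3.0]
grip_width: 0.212
grasp_force: 112.9
```

jog_arm --pt "0 0 0.001 0 0 0 -1" --pt "0 0 0.002 0 0 0 -1" --pt "0 0 0.003 0 0 0 -1" --pt "0 0 0.003 0 0 0 -1"

```text
clock: 37.12
position: [0.5717, 0.2599, 0.1502]
ee_rot: [0.029, 1.0, 0.003, 0.003]
ft_force: [-5.4, -1.2, 14.9]
grip_width: 0.212
grasp_force: 115.2
```

jog_arm --pt "0 0 0.001 0 0 0 -1" --pt "0 0 0.001 0 0 0 -1" --pt "0 0 -0.006 0 0 0 -1" --pt "0 0 -0.02 0 0 0 -1" --pt "0 0 -0.04 0 0 0 -1"

```text
clock: 37.53
position: [0.5695, 0.2592, 0.1878]
ee_rot: [0.029, 1.0, 0.001, 0.001]
ft_force: [-0.4, 0.8, -2.9]
grip_width: 0.214
grasp_force: 112.3
```

jog_arm --pt "0 0 -0.015 0 0 0 -1" --pt "0 0 -0.03 0 0 0 -1" --pt "0 -0.03 -0.03 0 0 0 -1" --pt "0 -0.06 -0.03 0 0 0 -1" --pt "0 -0.09 -0.03 0 0 0 -1"

```text
clock: 37.95
position: [0.5649, 0.1685, 0.2185]
ee_rot: [0.028, 1.0, 0.002, 0.002]
ft_force: [0.4, -1.1, -3.1]
grip_width: 0.213
grasp_force: 112.4
```

jog_arm --pt "0 -0.03 0 0 0 0 -1" --pt "0 -0.06 0 0 0 0 -1" --pt "0 -0.06 0 0 0 0 -1"

```text
clock: 38.2
position: [0.5613, 0.1019, 0.2186]
ee_rot: [0.033, 0.999, 0.002, 0.002]
ft_force: [0.7, -0.7, -2.3]
grip_width: 0.215
grasp_force: 112.4
```

```bash
python3 -c "
from h import *
X,col=cloud('top')
print('tops');comps(X,col,.07,.13,(.38,.7,.18,.35),30)
print('pin heads');comps(X,col,.1065,.13,(.38,.7,.18,.35),3)
Y=cloud('top',dict(np.load('/tmp/top.npz')));X0,c0=Y
m=(c0.max(-1)<60)&(abs(X0[...,2]-.004)<.004)&(X0[...,0]>.35)&(X0[...,0]<.75)&(X0[...,1]>-.02)&(X0[...,1]<.2)
n,L,S,_=cv2.connectedComponentsWithStats(m.astype(np.uint8));k=L==1+S[1:,4].argmax();p=X0[k]
print('mat',p[:,:2].min(0),p[:,:2].max(0),cv2.minAreaRect((p[:,:2]*1000).astype(np.float32)))
tohead((.59,.09),.06)
"
```

```text
tops
202 mean [0.621 0.256 0.095] zmed 0.0936 rect c [623.8 257.6] sz [43.9 46.3] ang 84.8 rgb [103  66  46]
202 mean [0.542 0.268 0.096] zmed 0.0942 rect c [544.6 269.7] sz [44.5 44.5] ang 74.8 rgb [183  51  45]
203 mean [0.454 0.259 0.096] zmed 0.0944 rect c [455.3 260.7] sz [44.6 43.6] ang 74.5 rgb [196 165 107]
pin heads
32 mean [0.624 0.258 0.111] zmed 0.1098 rect c [625.7 259.2] sz [22.5 19.2] ang 88.9 rgb [195 179 163]
3 mean [0.61  0.259 0.109] zmed 0.1083 rect c [610.1 258.4] sz [1.8 4.4] ang 38.9 rgb [184 148  72]
32 mean [0.545 0.269 0.11 ] zmed 0.1092 rect c [544.4 270. ] sz [17.5 26.8] ang 63.6 rgb [195 173 167]
24 mean [0.453 0.259 0.11 ] zmed 0.1086 rect c [452.  259.9] sz [20.  17.2] ang 55.4 rgb [196 179 177]
mat [0.44183781 0.02489075] [0.6787263  0.15111207] ((560.1819458007812, 88.40445709228516), (236.54052734375, 124.86216735839844), 0.5679311156272888)
38.25 j [-1.15  0.4   1.12  1.71 -0.38  1.27  1.56] head face [0.6151 0.1021 0.1773] F [ 0.3  0.5 -2.6] world [-0.0251 -0.0121 -0.1173] tool [ 0.0247 -0.0142  0.1172] turn [ 0.005  0.004 -0.006]
```

jog_arm --pt "0.004 -0.004 0.03 0 0 0 -1" --pt "0.008 -0.008 0.06 0 0 0 -1" --pt "0.012 -0.013 0.09 0 0 0 -1" --pt "0.012 -0.013 0.117 0 0 0 -1" --pt "0.012 -0.013 0.117 0 0 0 -1"

```text
clock: 38.67
position: [0.5463, 0.0982, 0.0964]
ee_rot: [0.029, 1.0, 0.001, -0.002]
ft_force: [-0.8, 0.4, -3.2]
grip_width: 0.214
grasp_force: 112.1
```

```bash
python3 -c "
from h import *
tohead((.60,.09),.004)"
```

```text
38.6667 j [-1.06  0.51  1.01  1.86 -0.5   1.05  1.66] head face [0.5996 0.0952 0.0548] F [-0.8  0.4 -3.2] world [ 0.0004 -0.0052 -0.0508] tool [-0.0008 -0.0053  0.0508] turn [ 0.002 -0.003  0.   ]
```

jog_arm --pt "0 -0.003 0.02 0 0 0 -1" --pt "0 -0.005 0.04 0 0 0 -1" --pt "0 -0.005 0.047 0 0 0 -1" --pt "0 -0.005 0.049 0 0 0 -1" --pt "0 -0.005 0.051 0 0 0 -1"

```text
clock: 39.08
position: [0.5501, 0.0935, 0.0508]
ee_rot: [0.029, 1.0, 0.002, 0.002]
ft_force: [0.3, 0.0, -3.6]
grip_width: 0.214
grasp_force: 112.2
```

jog_arm --pt "0 0 0.001 0 0 0 -1" --pt "0 0 0.001 0 0 0 -1"

```text
clock: 39.25
position: [0.55, 0.0935, 0.0497]
ee_rot: [0.029, 1.0, 0.003, 0.002]
ft_force: [0.7, -0.8, -2.9]
grip_width: 0.218
grasp_force: 112.2
```

jog_arm --pt "0 0 0.002 0 0 0 -1" --pt "0 0 0.003 0 0 0 -1" --pt "0 0 0.004 0 0 0 -1" --pt "0 0 0.005 0 0 0 -1" --pt "0 0 0.005 0 0 0 -1"

```text
clock: 39.67
position: [0.5494, 0.0933, 0.0446]
ee_rot: [0.029, 1.0, 0.003, 0.002]
ft_force: [-7.1, 0.2, 10.4]
grip_width: 0.213
grasp_force: 114.6
```

jog_arm --pt "0 0 0.001 0 0 0 -1" --pt "0 0 0.001 0 0 0 -1"

```text
clock: 39.83
position: [0.5494, 0.0933, 0.0443]
ee_rot: [0.029, 1.0, 0.003, 0.001]
ft_force: [-12.3, 1.7, 24.3]
grip_width: 0.216
grasp_force: 116.6
```

jog_arm --pt "0 0 -0.001 0 0 0 -1" --pt "0 0 -0.001 0 0 0 -0.5" --pt "0 0 -0.001 0 0 0 -0.3" --pt "0 0 -0.001 0 0 0 0" --pt "0 0 -0.001 0 0 0 0.3" --grip_force 40

```text
clock: 40.25
position: [0.5495, 0.0931, 0.0437]
ee_rot: [0.029, 1.0, 0.002, 0.002]
ft_force: [-0.1, 1.5, -0.4]
grip_width: 0.619
grasp_force: 0.0
```

jog_arm --pt "0 0 0 0 0 0 0.6" --pt "0 0 0 0 0 0 0.6" --pt "0 0 -0.02 0 0 0 0.6" --pt "0 0 -0.05 0 0 0 0.6" --pt "0 0 -0.08 0 0 0 0.6"

```text
clock: 40.67
position: [0.5484, 0.0924, 0.1241]
ee_rot: [0.029, 1.0, 0.002, 0.001]
ft_force: [0.3, 0.3, 0.4]
grip_width: 0.799
grasp_force: 0.0
```

jog_arm --pt "0 -0.02 -0.03 0 0 0 0.6" --pt "0 -0.05 -0.06 0 0 0 0.6" --pt "0 -0.08 -0.09 0 0 0 0.6" --pt "0 -0.11 -0.12 0 0 0 0.6" --pt "0 -0.14 -0.14 0 0 0 0.6"

```text
clock: 41.08
position: [0.5405, -0.0489, 0.2654]
ee_rot: [0.029, 1.0, 0.003, 0.003]
ft_force: [0.6, 0.4, 0.6]
grip_width: 0.794
grasp_force: 0.0
```

jog_arm --pt "0 -0.03 0 0 0 0 0.6" --pt "0 -0.06 0 0 0 0 0.6" --pt "0 -0.09 0 0 0 0 0.6" --pt "0 -0.12 0 0 0 0 0.6" --pt "0 -0.12 0 0 0 0 0.6"

```text
clock: 41.5
position: [0.5315, -0.1743, 0.263]
ee_rot: [0.033, 0.999, 0.001, 0.002]
ft_force: [-0.2, -0.2, 0.7]
grip_width: 0.798
grasp_force: 0.0
```

```bash
python3 -c "
from h import *
X,col=cloud('top');print(get_obs()['clock'],get_obs()['position'])
print('tops');comps(X,col,.07,.13,(.38,.7,.18,.35),30)
print('pin heads');comps(X,col,.1065,.13,(.38,.7,.18,.35),3)
print('mallet');comps(X,col,.03,.08,(.4,.7,0,.18),30);comps(X,col,.06,.08,(.4,.7,0,.18),30)
print('jar knife stone');comps(X,col,.008,.2,(.69,.85,-.25,.3),60);comps(X,col,.008,.2,(.25,.45,.36,.5),60)
c=optics.camera('scene')['color'];cv2.imwrite('pics/s6.png',cv2.resize(c[120:270,260:460,::-1],None,fx=3.5,fy=3.5))"
```

```text
41.55 [ 0.53225707 -0.1714032   0.26274398]
tops
200 mean [0.621 0.256 0.096] zmed 0.0942 rect c [623.7 257.9] sz [45.1 46.4] ang 83.5 rgb [106  68  47]
201 mean [0.542 0.268 0.096] zmed 0.0942 rect c [544.3 270. ] sz [44.5 43.7] ang 76.6 rgb [186  53  46]
204 mean [0.454 0.259 0.097] zmed 0.0950 rect c [455.3 260.7] sz [44. 44.] ang 75.2 rgb [197 164 107]
pin heads
29 mean [0.623 0.256 0.11 ] zmed 0.1094 rect c [622.8 256.9] sz [23.8 21.2] ang 25.5 rgb [197 173 138]
27 mean [0.546 0.269 0.111] zmed 0.1102 rect c [546.1 268.3] sz [16.7 21.9] ang 1.2 rgb [198 183 171]
33 mean [0.455 0.259 0.11 ] zmed 0.1096 rect c [453.8 257.1] sz [19.5 26.6] ang 72.6 rgb [198 177 131]
3 mean [0.462 0.271 0.108] zmed 0.1071 rect c [462.8 271.2] sz [0.8 7. ] ang 64.1 rgb [213 172  94]
mallet
395 mean [0.553 0.091 0.056] zmed 0.0513 rect c [540.4  89.2] sz [ 42.9 164.8] ang 88.5 rgb [232 200 100]
140 mean [0.602 0.089 0.069] zmed 0.0695 rect c [602.3  88.4] sz [41.7 41.1] ang 34.7 rgb [238 221  59]
jar knife stone
304 mean [ 0.761 -0.153  0.054] zmed 0.0628 rect c [ 765.8 -155. ] sz [56.7 56.1] ang 0.3 rgb [ 76 129 103]
706 mean [0.736 0.123 0.017] zmed 0.0164 rect c [737.  117.8] sz [ 38.1 280. ] ang 5.9 rgb [176 169 171]
324 mean [0.343 0.482 0.027] zmed 0.0301 rect c [350.4 475. ] sz [114.2  49.9] ang 0.2 rgb [131 133 139]
```

View pics/s6.png

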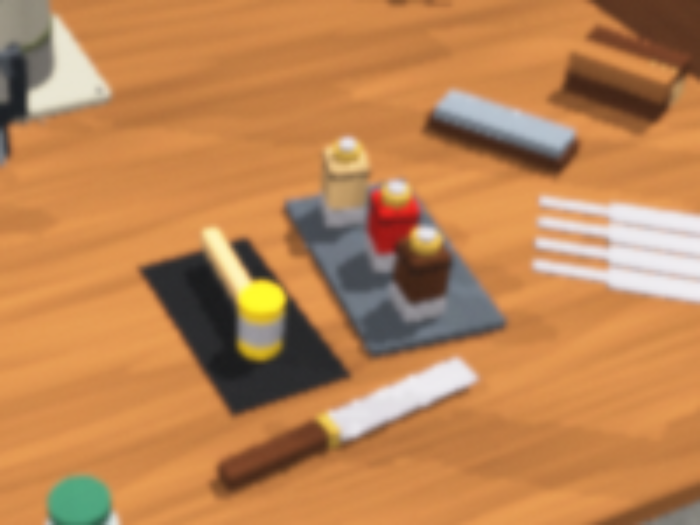

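The final view shows all three handles upright on the plate with their pins flush: pale (345,180), red (395,225), brown (420,270). The mallet stands on the mat at (260,320), and the jar, knife and oilstone haven't moved. Handing in.

```bash
python3 -c "
from h import *
print(workorder.hand_in())"
```

```text
the job is handed in; nothing more can be done
None
```

I handed the job in at about 42 s of robot time: all three handles stand on the plate with their pins driven home by the mallet, the mallet is back on the mat, and the jar, knife and oilstone are where they were; the hand-in returned no verdict.

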